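# Fish the laundry pegs out from under the drying rack and shut them in their twist-lock tin

### The job

Some laundry pegs have dropped under the low drying rack: without putting the gripper's fingers on a peg that is still under there, rake every peg out with the sink squeegee. Put all the pegs in the open peg tin, set the tin's cover down over it and twist the cover until both its ears sit squarely under the two clips. Lay the squeegee flat along its steel rest again, and leave the casserole, mortar and cup standing where they are.

Things in the scene. Friction and masses are not known exactly. Their poses are not given: they have to be found in the camera images.
- rack: low slatted wooden drying rack, fixed, 280 mm along its x, 130 mm along its y; origin: centre of its footprint on the counter. Slat undersides 78 mm above the counter, top 88 mm; slats 10 mm wide along y, gaps about 16 mm. Open on all sides save four 12 mm legs (x +-134, y +-59 mm); clear counter lies on its -y side
- rest: flat steel rest plate, fixed, 110 mm along x, 260 mm along its y, 6 mm thick; origin at the centre of its underside. The squeegee starts lying on it
- squeegee_grip (a point): loose sink squeegee, 238 mm long, 120 g, lying level, z up: bar handle along its y from -55 to +180 mm, 14 mm wide (x), 29 to 47 mm above its underside. This point is the place to grip, on the handle's centre line, 38 mm above the underside. A foot block (y -55 to -20 mm, 14 mm wide) reaches down to the underside
- squeegee_mid (a point): the squeegee's middle: 60 mm along its y (towards the head) from the grip point, on the handle's centre line, 38 mm above the underside
- squeegee_blade (a point): bottom centre of the squeegee's head, an upright flat rubber blade 64 mm wide (x), 6 mm thick (y), 47 mm tall, crosswise at the end of the handle: 180 mm along y and 38 mm below the grip point
- tin: peg tin, fixed; origin: centre of its underside. Base disc 132 mm across, 8 mm thick, on it an open inner tin 100 mm outside, 92 mm inside diameter, floor 12 mm and rim 70 mm above the counter. Two clips on its +x and -x sides, each 24 mm wide (y): post 75 to 81 mm from the axis, roof reaching in to 64 mm from the axis, roof underside 20 mm, top 26 mm above the counter
- cover_grip (a point): loose aluminium cover of the tin, 220 g: drum open below, 118 mm outside, 110 mm inside diameter, 78 mm tall; two ears at its lower rim on its +x and -x (20 mm wide, 8 mm thick, reaching 70 mm from the axis); on top a handle bar 70 mm long along x, 14 mm wide, 78 to 104 mm above the lower rim. This point: the bar's centre, 91 mm above the lower rim
- cover_rim (a point): centre of the cover's lower rim, 91 mm below cover_grip. Shut, the rim sits on the tin's base 8 mm above the counter, the ears are under the clip roofs and the bar lies along the line of the clips. It goes down only with the ears clear of the clips (bar over 25 degrees off that line), then can be turned either way, freely, without a stop
- casserole: bystander: glass casserole with clip-on lid, 110 mm along x, 175 mm along y, 67 mm tall, loose; origin at the centre of its underside
- mortar: bystander: wooden mortar, 104 mm across, 85 mm tall, loose; origin at the centre of its underside
- cup: bystander: plastic cup, 72 mm across, 90 mm tall, loose; origin at the centre of its underside
- peg1_c (a point): loose wooden laundry peg, 70 mm long (its x), 14 mm wide (y), 12 mm tall (z), 15 g, one of up to five alike; this point is its centre. It starts lying flat under the rack, roughly along the rack's y. None if absent
- peg2_c (a point): loose wooden laundry peg, 70 mm long (its x), 14 mm wide (y), 12 mm tall (z), 15 g, one of up to five alike; this point is its centre. It starts lying flat under the rack, roughly along the rack's y. None if absent
- peg3_c (a point): loose wooden laundry peg, 70 mm long (its x), 14 mm wide (y), 12 mm tall (z), 15 g, one of up to five alike; this point is its centre. It starts lying flat under the rack, roughly along the rack's y. None if absent
- peg4_c (a point): loose wooden laundry peg, 70 mm long (its x), 14 mm wide (y), 12 mm tall (z), 15 g, one of up to five alike; this point is its centre. It starts lying flat under the rack, roughly along the rack's y. None if absent
- peg5_c (a point): loose wooden laundry peg, 70 mm long (its x), 14 mm wide (y), 12 mm tall (z), 15 g, one of up to five alike; this point is its centre. It starts lying flat under the rack, roughly along the rack's y. None if absent
Things that resemble listed ones, but are neither listed nor needed, are in the scene too. What is meant by the part that bears squeegee_grip is not pink, and is the larger of those in its own colour.

How it is judged:
On the way, in this order (a step that is already met when the one before it is completed fails the run):
1. the squeegee's head is under the rack (x of squeegee_blade in the frame of rack between -0.13 and 0.13 m and y of squeegee_blade in the frame of rack between -0.065 and 0.065 m and height (world z) of squeegee_blade below 0.05 m), for 0.1 s.
2. every peg is out from under the rack (not (x of peg1_c in the frame of rack between -0.145 and 0.145 m and y of peg1_c in the frame of rack between -0.075 and 0.075 m) and not (x of peg2_c in the frame of rack between -0.145 and 0.145 m and y of peg2_c in the frame of rack between -0.075 and 0.075 m) and not (x of peg3_c in the frame of rack between -0.145 and 0.145 m and y of peg3_c in the frame of rack between -0.075 and 0.075 m) and not (x of peg4_c in the frame of rack between -0.145 and 0.145 m and y of peg4_c in the frame of rack between -0.075 and 0.075 m) and not (x of peg5_c in the frame of rack between -0.145 and 0.145 m and y of peg5_c in the frame of rack between -0.075 and 0.075 m)), for 0.2 s.
3. every peg lies in the inner tin (horizontal distance between each of peg1_c, peg2_c, peg3_c, peg4_c, peg5_c and tin below 0.047 m and z of each of peg1_c, peg2_c, peg3_c, peg4_c, peg5_c in the frame of tin below 0.075 m), for 0.3 s.
4. the cover is down over the inner tin and twisted under the clips (horizontal distance between cover_grip and tin below 0.009 m and z of cover_grip in the frame of tin below 0.103 m and angle between cover_grip's own z axis and vertical below 0.06 rad and angle between the x axis of cover_grip and the x axis of tin, either way round below 0.2 rad), for 0.3 s.
At the end, for the whole second after the job is handed in: every peg lies in the inner tin; the cover is down on the base (within 4 mm), centred within 9 mm, upright, ears under the clips within 0.2 rad; the squeegee lies flat on its rest, its middle within 55 mm of the rest's middle, along it within 0.35 rad either way round (all of step 3 and all of step 4 and horizontal distance between squeegee_mid and rest below 0.055 m and angle between the y axis of squeegee_mid and the y axis of rest, either way round below 0.35 rad and angle between squeegee_mid's own z axis and vertical below 0.12 rad and height (world z) of squeegee_mid below 0.054 m); the robot touches nothing.
It fails at once if fingers touch a peg that is still under the rack ((contact force between the fingers and peg1 above 0.3 N and x of peg1_c in the frame of rack between -0.138 and 0.138 m and y of peg1_c in the frame of rack between -0.063 and 0.063 m) or (contact force between the fingers and peg2 above 0.3 N and x of peg2_c in the frame of rack between -0.138 and 0.138 m and y of peg2_c in the frame of rack between -0.063 and 0.063 m) or (contact force between the fingers and peg3 above 0.3 N and x of peg3_c in the frame of rack between -0.138 and 0.138 m and y of peg3_c in the frame of rack between -0.063 and 0.063 m) or (contact force between the fingers and peg4 above 0.3 N and x of peg4_c in the frame of rack between -0.138 and 0.138 m and y of peg4_c in the frame of rack between -0.063 and 0.063 m) or (contact force between the fingers and peg5 above 0.3 N and x of peg5_c in the frame of rack between -0.138 and 0.138 m and y of peg5_c in the frame of rack between -0.063 and 0.063 m)).
It fails at once if a bystander is shoved more than 30 mm or knocked over (distance of any of casserole, mortar, cup from where it was at the start of the episode above 0.03 m or angle between any of casserole, mortar, cup's own z axis and vertical above 0.35 rad).
Of peg1, peg2, peg3, peg4, peg5 only 3 to 5 are there at a start; the rules pass over those that are not, and their reading is None.
At some moment in a run one of peg1, peg2, peg3, peg4, peg5, cover may be knocked a few centimetres aside while the robot is not near it.
It also fails if it takes over 210 s, if anything falls off the work surface, if the arm or the gripper's body presses on something with over 40 N, if the wrist force passes 120 N, or if a joint passes its speed limit or range.

### The arm

A 6-joint arm with a two-finger parallel gripper is mounted at the origin on the work surface. World frame = base frame: x ahead of the robot, y to its left, z up, the work surface at z = 0. Lengths are in m, angles in rad, forces in N, time in s.
With the tool pointing down it reaches from about 0.275 to 0.975 m from the base axis. Payload 8.4 kg.
Tool frame: the origin (TCP) lies between the finger pads; the fingertips stand 14 mm ahead of it and the grasp point (between the pads) lies 5 mm behind it; z points along the fingers, y is the line along which they close (so a half turn about z gives the same grasp; the last joint's range is limited). The gripper opens to 92 mm and grips with 3 to 60 N. Pads are 20 mm wide; open, the fingers measure 128 mm over their backs; the gripper's body (75 mm by 189 mm) begins 69 mm behind the grasp point.
Start: joints at [-1.109, 0.353, 1.633, -0, 1.155, -0.002], TCP at [0.28, -0.559, 0.229] pointing down, gripper open.
Joint ranges: [-2.63, 2.63], [-0.92, 2.1], [0.06, 2.66], [-1.3, 4.44], [0, 2.69], [-3.02, 3.02]. Speed limits (rad/s): [2.22, 2.22, 2.79, 3.14, 3.14, 3.14].

### API

Orientations are given as a unit quaternion [x, y, z, w].
In Python, from station import bot gives the robot as it stands. The module is installed in compiled form; this text tells all that it offers.
- The arm moves only by the tool play_rows, never from a script. Its argument "series" is a list of rows, each an object with "claw": the closure, from -1 (fully open) to 1 (shut), so that 0 is half open; "delta_pos": the shift along the tool's x, y, z in cm, a list of three; "yaw": the turn about the tool's z in degrees. A call has 1 to 10 rows; each row is the pose to reach, as a shift and turn from the pose commanded when the call began, along the tool's axes at that moment; what a row does not reach only later rows make up. A row lasts 1/10 s, in which the tool goes at most 50 mm and 8.59 degrees, less where a joint would pass 70% of its speed; a pose out of reach is approached as far as the arm can. A call with a gripper value outside its range is refused whole. The fingers move at their own pace and stop on an object; "newtons" is the grip in N (left out, the last holds). Time passes only in rows, so rows that repeat a pose let the fingers close. It gives the time, the measured TCP pose, the force, the opening and the grip force at its end, in the units of the state.
- bot.read_state(): the state, without advancing time (a new reading comes with each control period).
- bot.read_camera(name): name is "side" or "top"; returns the picture (384x512x3 uint8, red, green, blue); there is no depth.
- bot.camera_params(name): a dict with "fov_y" (degrees; the focal length in pixels is half the picture's height over the tangent of half this angle, whatever the lens; pixels are square), "cx", "cy" (the principal point, pixels), "T" (4x4, takes a point from camera to world coordinates). Camera axes: x right, y down, z forward; pixel columns grow to the right and rows downward; lengths in m; the calibration is good to about 2 mm. A picture is of the moment at which its call begins. camera_params takes no time and is no camera call.
- bot.finish_job(): hands the job in; it is judged then, once.
Trained networks look in the newest picture that a camera, given by its name, has taken for a name from the list of things; names that differ only in an ending like _2 or _b are one class to them, and where a whole thing is asked for, a point or a joint stands for the part that bears it (a point fixed in the world has none). Each returns a list of dicts, best first, with "score" (0 to 1); they miss things now and then, are a little off and sometimes report something else, mostly with a low value. They report only what shows in the picture. A call takes as long as a camera call. They do not tell look-alikes from the thing itself.
- bot.recognise(camera, label): "extent" ([left, top, right, bottom] in pixels, round what is visible of it).
- bot.cut_out(camera, label): "mask" (384x512 bool, what is visible of it) and "extent" ([left, top, right, bottom] in pixels, round what is visible of it).
The state is a dict: "time_s": time; "joint_pos": joint angles; "dq": joint speeds; "effort": joint torques, N m; "position": TCP position; "ee_rot": TCP orientation; "ft_force": force on the tool from outside, world axes, zero at the start; "ft_torque": the same for the moment, N m; "width": finger opening in m; "gripper_force": force on a finger pad.
Only numpy, scipy, OpenCV 4.12 (cv2) and the standard library are available. Lean on these libraries where they do the work, as an engineer would, in place of code of your own. Each camera call takes 0.05 s, during which the arm holds its last target. There are 200 camera calls.

## Working session

There is one attempt and no reset: what is moved stays moved. The work goes in short steps, Python scripts to look and compute and a tool call to move; the robot and the scene stay as the last step left them, time stands still between calls to the robot, and variables do not carry over. Pictures are saved under pics/ and viewed, at most 14 in all, crops included, and the job is handed in when it is done.

Besides the shell and the picture viewer there is one more tool, called after "Request:" as name([rows], argument=value, ...), one row to a line, values as JSON. play_rows: Moves the arm, as the interface text tells. Its arguments: {"type":"object","properties":{"series":{"type":"array"},"newtons":{"type":"number"}},"required":["series"]}

```bash
mkdir -p pics; ls
python3 - <<'E'
from station import bot
import cv2,numpy as np
for n in ("top","side"):
    im=bot.read_camera(n); cv2.imwrite(f"pics/{n}0.png",cv2.resize(im[:,:,::-1],(800,600),interpolation=cv2.INTER_CUBIC))
    p=bot.camera_params(n); print(n,p["fov_y"],p["cx"],p["cy"],np.round(p["T"],4).tolist())
s=bot.read_state(); print(s["time_s"],s["position"],s["ee_rot"],s["width"])
E
```

```text
pics
top 43.300108955940765 254.46127314881124 187.5223524635475 [[0.0165, -0.9973, 0.0716, 0.3078], [-0.9997, -0.0176, -0.0148, -0.1433], [0.016, -0.0713, -0.9973, 1.6735], [0.0, 0.0, 0.0, 1.0]]
side 48.201939899758166 262.8650070874321 188.7472261630164 [[-0.9077, -0.2431, 0.3419, -0.0553], [-0.4191, 0.4888, -0.7651, 0.9391], [0.0189, -0.8378, -0.5456, 0.8452], [0.0, 0.0, 0.0, 1.0]]
0.1 [ 0.27941555 -0.55858835  0.227961  ] [ 9.73226048e-01  2.29849261e-01 -1.48430468e-04 -5.95340394e-04] 0.09219451387138577
```

View pics/top0.png

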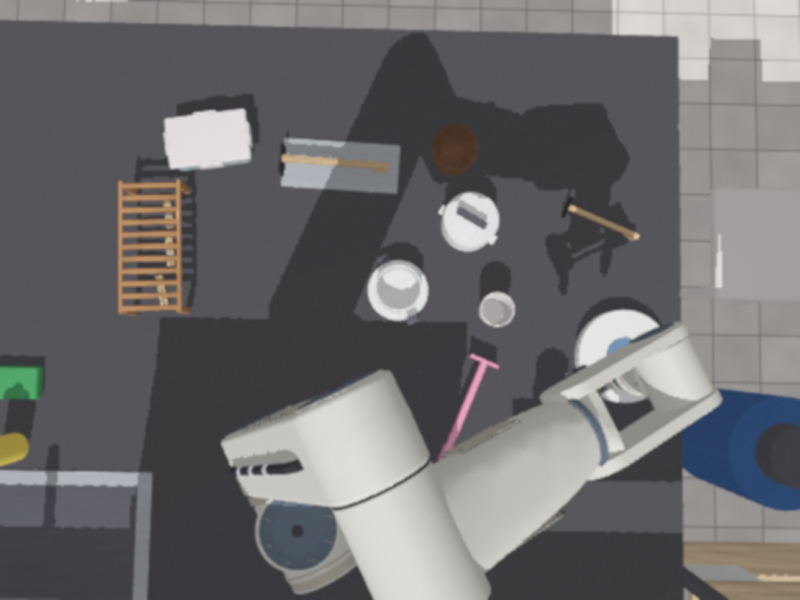

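View pics/side0.png

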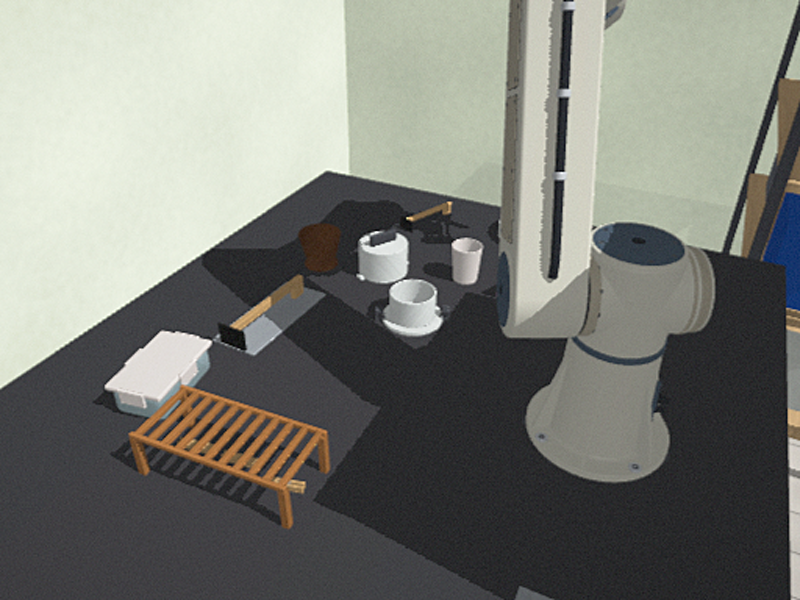

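The top view shows the rack at (152,247), the rest with the brown squeegee, head towards +y, at (340,165), the open tin at (398,290) and the cover at (470,220). Casserole, mortar and cup are at (208,140), (455,148) and (497,309). The pink squeegee at (470,400) and the small brown one at (600,222) are decoys.

```bash
cat > h.py <<'E'
from station import bot
import cv2,numpy as np
P={n:bot.camera_params(n) for n in("top","side")}
def f(n): return 192/np.tan(np.radians(P[n]["fov_y"]/2))
def w(n,u,v,z):
    p=P[n];T=np.array(p["T"]);d=T[:3,:3]@np.array([(u-p["cx"])/f(n),(v-p["cy"])/f(n),1]);o=T[:3,3]
    return (o+d*(z-o[2])/d[2])[:2]
def pr(n,X):
    p=P[n];T=np.array(p["T"]);q=(np.atleast_2d(X)-T[:3,3])@T[:3,:3]
    return np.c_[q[:,0]/q[:,2]*f(n)+p["cx"],q[:,1]/q[:,2]*f(n)+p["cy"]]
def crop(im,x0,y0,x1,y1,k): return cv2.resize(im[y0:y1,x0:x1,::-1],None,fx=k,fy=k,interpolation=cv2.INTER_CUBIC)
E
python3 - <<'E'
from h import *
t=bot.read_camera("top"); s=bot.read_camera("side")
A=crop(t,65,105,135,210,5);A=cv2.resize(A,(400,600))
B=crop(t,225,115,330,215,3.8);B=cv2.resize(B,(400,300))
C=crop(s,75,235,220,345,2.8);C=cv2.resize(C,(400,300))
cv2.imwrite("pics/c1.png",np.hstack([A,np.vstack([B,C])]))
def rep(c,l,z):
    r=bot.cut_out(c,l)
    for d in r[:6]:
        ys,xs=np.nonzero(d["mask"]); 
        m=cv2.minAreaRect(np.c_[xs,ys].astype(np.float32)); b=cv2.boxPoints(m)
        print(c,l,round(d["score"],2),"ext",np.round(d["extent"]).tolist(),"rect",np.round([w(c,*q,z) for q in b],3).tolist(),"cen",np.round(w(c,xs.mean(),ys.mean(),z),3),len(xs))
for l,z in [("rack",.088),("rest",.006),("squeegee_grip",.053),("tin",.07),("cover_grip",.1),("casserole",.067),("mortar",.085),("cup",.09),("peg1_c",.012)]: rep("top",l,z)
E
```

```text
top rack 0.63 ext [75.0, 115.0, 124.0, 202.0] rect [[0.65, 0.433], [0.655, 0.279], [0.37, 0.265], [0.365, 0.417]] cen [0.51  0.354] 2247
top rest 0.78 ext [182.0, 85.0, 259.0, 125.0] rect [[0.66, 0.098], [0.777, 0.094], [0.765, -0.17], [0.649, -0.165]] cen [ 0.712 -0.041] 2011
top rest 0.56 ext [308.0, 185.0, 330.0, 211.0] rect [[0.394, -0.333], [0.451, -0.388], [0.399, -0.44], [0.343, -0.385]] cen [ 0.397 -0.386] 405
top squeegee_grip 0.89 ext [179.0, 91.0, 253.0, 113.0] rect [[0.678, 0.103], [0.745, 0.093], [0.707, -0.143], [0.641, -0.132]] cen [ 0.708 -0.011] 410
top squeegee_grip 0.65 ext [362.0, 126.0, 408.0, 152.0] rect [[0.6, -0.52], [0.633, -0.531], [0.581, -0.692], [0.548, -0.681]] cen [ 0.59  -0.603] 210
top squeegee_grip 0.54 ext [282.0, 228.0, 315.0, 292.0] rect [[0.094, -0.263], [0.287, -0.346], [0.279, -0.366], [0.086, -0.282]] cen [ 0.186 -0.314] 349
top tin 0.65 ext [236.0, 160.0, 275.0, 207.0] rect [[0.399, -0.082], [0.517, -0.133], [0.464, -0.25], [0.348, -0.198]] cen [ 0.432 -0.166] 1252
top cover_grip 0.95 ext [281.0, 123.0, 321.0, 163.0] rect [[0.623, -0.245], [0.649, -0.363], [0.529, -0.387], [0.503, -0.27]] cen [ 0.576 -0.315] 1099
top casserole 0.63 ext [104.0, 71.0, 160.0, 109.0] rect [[0.791, 0.349], [0.824, 0.167], [0.704, 0.145], [0.672, 0.327]] cen [0.749 0.247] 1834
top mortar 0.68 ext [276.0, 81.0, 304.0, 111.0] rect [[0.784, -0.233], [0.786, -0.327], [0.681, -0.328], [0.679, -0.234]] cen [ 0.734 -0.281] 729
top cup 0.93 ext [306.0, 183.0, 331.0, 207.0] rect [[0.426, -0.34], [0.427, -0.409], [0.362, -0.409], [0.36, -0.34]] cen [ 0.393 -0.375] 368
top peg1_c 0.55 ext [99.0, 176.0, 108.0, 196.0] rect [[0.451, 0.37], [0.456, 0.353], [0.397, 0.334], [0.392, 0.35]] cen [0.419 0.349] 56
```

View pics/c1.png

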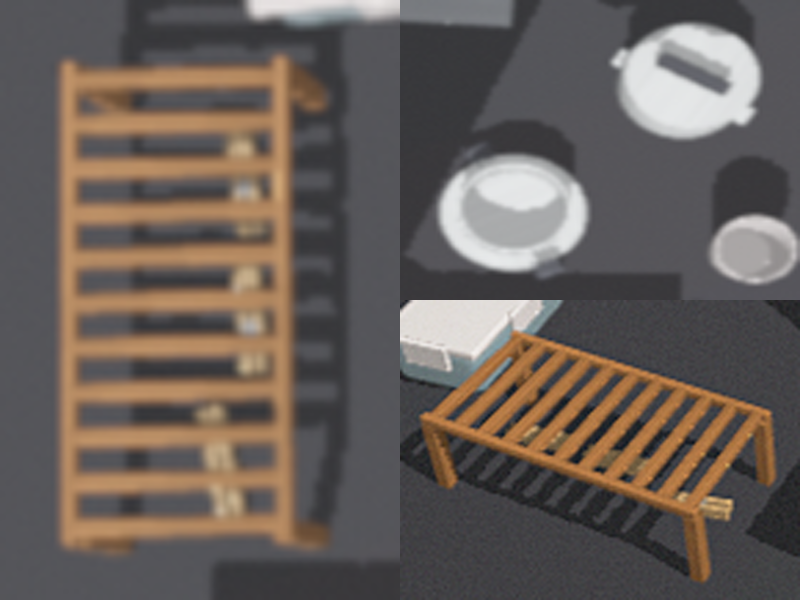

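The crop shows three pegs under the rack lying along its long axis, centred near crop (245,187), (249,320) and (219,455). The tin's clips are near (548,262) and (467,152). The cover's ears are at (620,58) and (743,115), with its bar parallel to them.

Run:
```python
from h import *
a=lambda X,Y,z:w("top",65+X/400*70,105+Y/600*105,z)
b=lambda X,Y,z:w("top",225+(X-400)/400*105,115+Y/300*100,z)
c=lambda X,Y,z:w("side",75+(X-400)/400*145,235+(Y-300)/300*110,z)
r=lambda *q:print(*[np.round(x,3) if not isinstance(x,str) else x for x in q])
r("rackcorn",a(60,62,.088),a(290,55,.088),a(293,545,.088),a(62,545,.088))
r("feet",a(322,100,0),a(325,532,0))
r("pegends",a(240,136,.012),a(250,235,.012),a(243,265,.012),a(252,373,.012),a(208,403,.012),a(230,518,.012))
r("side peg end",c(733,510,.006), "sidecorn",c(424,416,.088),c(520,337,.088),c(770,412,.088),c(695,512,.088))
r("side feet",c(446,488,0),c(766,485,0),c(702,578,0))
r("tinrim",b(462,210,.07),b(568,210,.07),b(515,168,.07),b(515,250,.07),"clips",b(548,262,.023),b(467,152,.023))
r("cover bar",b(660,48,.104),b(728,88,.104),"ears",b(620,58,.006),b(743,115,.006))
s=bot.read_camera("side");t=bot.read_camera("top")
B=crop(s,210,130,330,220,5);B=cv2.resize(B,(800,600));
cv2.imwrite("pics/c2.png",B)
```

```text
rackcorn [0.648 0.428] [0.655 0.296] [0.372 0.284] [0.369 0.415]
feet [0.647 0.3  ] [0.383 0.288]
pegends [0.622 0.345] [0.561 0.337] [0.543 0.34 ] [0.478 0.333] [0.459 0.358] [0.39  0.342]
side peg end [0.385 0.344] sidecorn [0.643 0.43 ] [0.639 0.31 ] [0.373 0.293] [0.368 0.418]
side feet [0.639 0.432] [0.377 0.302] [0.372 0.415]
tinrim [ 0.431 -0.123] [ 0.432 -0.216] [ 0.478 -0.169] [ 0.387 -0.17 ] clips [ 0.376 -0.201] [ 0.501 -0.126]
cover bar [ 0.609 -0.291] [ 0.566 -0.35 ] ears [ 0.615 -0.264] [ 0.55  -0.377]
```

View pics/c2.png

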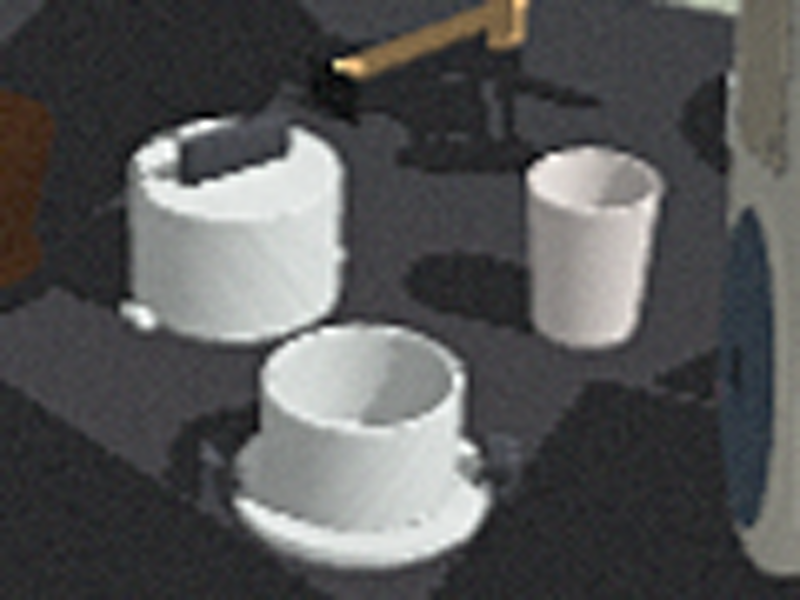

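The side view confirms the open tin, its clips at crop (212,470) and (500,462), the cover and the upright cup. Next I'll refine the squeegee, tin and cover poses.

```bash
cat >> h.py <<'E'
from scipy.spatial.transform import Rotation as R
def plan(x,y,z,close,s=None):
    """tool-frame shift (cm) and yaw (deg) from the present pose to TCP x,y,z with closing line at 'close' deg"""
    s=s or bot.read_state(); M=R.from_quat(s["ee_rot"]).as_matrix()
    d=M.T@(np.array([x,y,z])-s["position"])*100
    a=np.degrees(np.arctan2(M[1,1],M[0,1])); dy=(close-a+90)%180-90
    print("delta",np.round(d,2).tolist(),"yaw",round(-dy,1),"| at",np.round(s["position"],4),"close",round(a,1),"j6",round(s["joint_pos"][5],2))
E
python3 - <<'E'
from h import *
for c in("top","side"):
    im=bot.read_camera(c).astype(int)
    d=[q for q in bot.cut_out(c,"squeegee_grip")]
    d=min(d,key=lambda q:q["extent"][0])
    m=d["mask"]; br=m&(im[:,:,0]-im[:,:,2]>40); ys,xs=np.nonzero(br)
    pts=np.array([w(c,u,v,.053 if c=="top" else .044) for u,v in zip(xs,ys)])
    mu=pts.mean(0); U,S,V=np.linalg.svd(pts-mu); t=(pts-mu)@V[0]
    print(c,"handle c",mu,"dir",np.degrees(np.arctan2(V[0][1],V[0][0])),"ends",mu+V[0]*t.min(),mu+V[0]*t.max(),len(xs))
    dk=m&~br; ys,xs=np.nonzero(dk); print("  head px",len(xs),np.round(w(c,xs.mean(),ys.mean(),.03),3))
k=lambda X,Y,z:np.round(w("side",210+X*.15,130+Y*.15,z),4)
print("side clips",k(212,470,.015),k(500,462,.015))
print("tinrim",k(259,380,.07),k(464,380,.07),k(363,325,.07),k(363,428,.07))
print("bar",k(180,160,.104),k(288,125,.104),"ear",k(140,315,.006),"cover top",k(128,165,.078),k(345,165,.078),k(235,112,.078),k(235,222,.078))
plan(.708,-.08,.15,0)
E
```

```text
top handle c [ 0.7082665  -0.01857725] dir 86.33658274001128 ends [ 0.70062679 -0.13789932] [0.7152493  0.09048478] 247
  head px 167 [0.713 0.006]
side handle c [0.56803516 0.37340047] dir -170.26148576080968 ends [0.58622977 0.37652312] [0.5496426  0.37024385] 43
  head px 2 [0.574 0.361]
side clips [ 0.4983 -0.1268] [ 0.3693 -0.1987]
tinrim [ 0.4767 -0.1368] [ 0.3849 -0.1825] [ 0.4519 -0.2075] [ 0.4122 -0.1208]
bar [ 0.5889 -0.2671] [ 0.5545 -0.3299] ear [ 0.6099 -0.256 ] cover top [ 0.6347 -0.2912] [ 0.5265 -0.3458] [ 0.6101 -0.375 ] [ 0.5526 -0.2608]
delta [59.74, -23.67, 7.86] yaw -63.4 | at [ 0.2796 -0.559   0.2286] close -63.4 j6 -0.0
```

```bash
python3 -c "
from h import *
plan(.704,-.084,.13,-3.7)"
```

```text
delta [59.21, -23.49, 9.86] yaw -59.7 | at [ 0.2796 -0.559   0.2286] close -63.4 j6 -0.0
```

Request:
play_rows([
  {"claw": 0,"delta_pos": [59.0,-23.4,8.5],"yaw": -59.7},
  {"claw": 0,"delta_pos": [59.0,-23.4,8.5],"yaw": -59.7},
  {"claw": 0,"delta_pos": [59.0,-23.4,8.5],"yaw": -59.7},
  {"claw": 0,"delta_pos": [59.0,-23.4,8.5],"yaw": -59.7},
  {"claw": 0,"delta_pos": [59.0,-23.4,8.5],"yaw": -59.7},
  {"claw": 0,"delta_pos": [59.0,-23.4,8.5],"yaw": -59.7},
  {"claw": 0,"delta_pos": [59.0,-23.4,8.5],"yaw": -59.7},
  {"claw": 0,"delta_pos": [59.0,-23.4,8.5],"yaw": -59.7},
  {"claw": 0,"delta_pos": [59.0,-23.4,8.5],"yaw": -59.7},
  {"claw": 0,"delta_pos": [59.0,-23.4,8.5],"yaw": -59.7},
])

```text
time_s: 1.95
position: [0.6111, -0.1878, 0.1621]
ee_rot: [0.73, 0.684, 0.0, 0.0]
ft_force: [1.2, -0.2, 0.1]
width: 0.0463
gripper_force: 0.0
```

```bash
python3 -c "
from h import *
plan(.704,-.084,.039,-3.7)"
```

```text
delta [10.96, 8.59, 12.31] yaw -0.0 | at [ 0.6111 -0.1878  0.1621] close -3.7 j6 -0.24
```

Request:
play_rows([
  {"claw": 0,"delta_pos": [11,8.6,2],"yaw": 0},
  {"claw": 0,"delta_pos": [11,8.6,2],"yaw": 0},
  {"claw": 0,"delta_pos": [11,8.6,2],"yaw": 0},
  {"claw": 0,"delta_pos": [11,8.6,2],"yaw": 0},
  {"claw": 0,"delta_pos": [11,8.6,2],"yaw": 0},
  {"claw": 0,"delta_pos": [11,8.6,2],"yaw": 0},
])

```text
time_s: 2.55
position: [0.7021, -0.0861, 0.1422]
ee_rot: [0.73, 0.684, -0.0, -0.0]
ft_force: [-0.0, -0.3, 0.1]
width: 0.0462
gripper_force: 0.0
```

```bash
python3 -c "
from h import *
plan(.704,-.084,.039,-3.7)"
```

```text
delta [0.22, 0.18, 10.32] yaw -0.0 | at [ 0.7021 -0.0861  0.1422] close -3.7 j6 -0.06
```

Request:
play_rows([
  {"claw": 0,"delta_pos": [0.1,0.1,5],"yaw": 0},
  {"claw": 0,"delta_pos": [0.1,0.1,8],"yaw": 0},
  {"claw": 0,"delta_pos": [0.1,0.1,10.2],"yaw": 0},
  {"claw": 0,"delta_pos": [0.1,0.1,10.2],"yaw": 0},
  {"claw": 1,"delta_pos": [0.1,0.1,10.2],"yaw": 0},
  {"claw": 1,"delta_pos": [0.1,0.1,10.2],"yaw": 0},
  {"claw": 1,"delta_pos": [0.1,0.1,10.2],"yaw": 0},
  {"claw": 1,"delta_pos": [0.1,0.1,10.2],"yaw": 0},
  {"claw": 1,"delta_pos": [0.1,0.1,10.2],"yaw": 0},
  {"claw": 1,"delta_pos": [0.1,0.1,10.2],"yaw": 0},
], newtons=50)

```text
time_s: 3.55
position: [0.7046, -0.0844, 0.0413]
ee_rot: [0.73, 0.684, 0.0, 0.001]
ft_force: [-0.7, 0.5, 6.6]
width: 0.0138
gripper_force: 50.0
```

```bash
python3 -c "
from h import *
plan(.704,-.084,.039,-3.7)"
```

```text
delta [0.04, -0.06, 0.23] yaw -0.0 | at [ 0.7046 -0.0844  0.0413] close -3.7 j6 -0.06
```

Request:
play_rows([
  {"claw": 1,"delta_pos": [0,0,-5],"yaw": 0},
  {"claw": 1,"delta_pos": [0,0,-8],"yaw": 0},
  {"claw": 1,"delta_pos": [0,0,-8],"yaw": 0},
  {"claw": 1,"delta_pos": [0,0,-8],"yaw": 0},
])

```text
time_s: 3.95
position: [0.7039, -0.0843, 0.1205]
ee_rot: [0.73, 0.684, 0.0, 0.0]
ft_force: [0.6, 0.4, -1.2]
width: 0.0136
gripper_force: 50.0
```

```bash
python3 -c "
from h import *
plan(.606,.05,.12,2.4)"
```

```text
delta [12.77, -10.64, 0.04] yaw -6.1 | at [ 0.7039 -0.0843  0.1205] close -3.7 j6 -0.06
```

Request:
play_rows([
  {"claw": 1,"delta_pos": [1,-8,0],"yaw": -6.1},
  {"claw": 1,"delta_pos": [1,-10.6,0],"yaw": -6.1},
  {"claw": 1,"delta_pos": [1,-10.6,0],"yaw": -6.1},
  {"claw": 1,"delta_pos": [12.8,-10.6,0],"yaw": -6.1},
  {"claw": 1,"delta_pos": [12.8,-10.6,0],"yaw": -6.1},
  {"claw": 1,"delta_pos": [12.8,-10.6,0],"yaw": -6.1},
  {"claw": 1,"delta_pos": [12.8,-10.6,0],"yaw": -6.1},
  {"claw": 1,"delta_pos": [12.8,-10.6,0],"yaw": -6.1},
  {"claw": 1,"delta_pos": [12.8,-10.6,0],"yaw": -6.1},
])

```text
time_s: 4.85
position: [0.6061, 0.0491, 0.1195]
ee_rot: [0.693, 0.721, -0.001, -0.0]
ft_force: [0.5, 0.4, -2.1]
width: 0.0136
gripper_force: 50.0
```

Run:
```python
from h import *
s=bot.read_state();plan(.606,.05,.053,2.4,s)
t=bot.read_camera("top"); q=bot.read_camera("side")
p=np.array(s["position"]);M=R.from_quat(s["ee_rot"]).as_matrix();y=M[:,0]  # handle dir
if y[1]<0:y=-y
bl=p+.18*y+[0,0,-.0353]; print("blade pred",bl,pr("top",[bl]),pr("side",[bl]))
A=crop(t,60,90,230,218,2.35);A=cv2.resize(A,(400,300))
B=crop(q,60,170,260,320,2);B=cv2.resize(B,(400,300))
cv2.imwrite("pics/c3.png",cv2.resize(np.hstack([A,B]),(800,300)))
```

```text
delta [0.09, 0.01, 6.65] yaw -0.1 | at [0.6061 0.0491 0.1195] close 2.3 j6 0.04
blade pred [0.59872116 0.22893324 0.08414481] [[135.74735464 132.11243889]] [[150.16438419 236.47225751]]
```

View pics/c3.png

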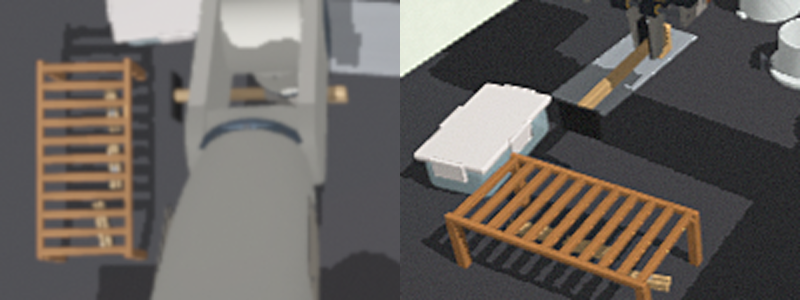

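The picture shows the squeegee held level, with its blade at crop (175,92) in top and (590,122) in side, as predicted.

Request:
play_rows([
  {"claw": 1,"delta_pos": [0,0,4],"yaw": 0},
  {"claw": 1,"delta_pos": [0,0,6.4],"yaw": 0},
  {"claw": 1,"delta_pos": [0,0,6.4],"yaw": 0},
  {"claw": 1,"delta_pos": [0,0,6.4],"yaw": 0},
  {"claw": 1,"delta_pos": [4,0,6.4],"yaw": 0},
  {"claw": 1,"delta_pos": [8,0,6.4],"yaw": 0},
  {"claw": 1,"delta_pos": [12,0,6.4],"yaw": 0},
  {"claw": 1,"delta_pos": [15.9,0,6.4],"yaw": 0},
  {"claw": 1,"delta_pos": [15.9,0,6.4],"yaw": 0},
  {"claw": 1,"delta_pos": [15.9,0,6.4],"yaw": 0},
])

```text
time_s: 5.95
position: [0.6007, 0.2099, 0.0579]
ee_rot: [0.692, 0.722, 0.001, 0.001]
ft_force: [-0.7, 0.4, -1.5]
width: 0.0134
gripper_force: 50.0
```

Run:
```python
from h import *
plan(.6,.208,.036,2.4)
```

```text
delta [-0.19, -0.09, 2.19] yaw 0.1 | at [0.6007 0.2099 0.0579] close 2.5 j6 0.29
```

Request:
play_rows([
  {"claw": 1,"delta_pos": [0,0,1.2],"yaw": 0},
  {"claw": 1,"delta_pos": [0,0,2.1],"yaw": 0},
  {"claw": 1,"delta_pos": [0,0,2.1],"yaw": 0},
  {"claw": 1,"delta_pos": [-2,0,2.1],"yaw": 0},
  {"claw": 1,"delta_pos": [-4,0,2.1],"yaw": 0},
  {"claw": 1,"delta_pos": [-6,0,2.1],"yaw": 0},
  {"claw": 1,"delta_pos": [-8,0,2.1],"yaw": 0},
  {"claw": 1,"delta_pos": [-10,0,2.1],"yaw": 0},
  {"claw": 1,"delta_pos": [-12,0,2.1],"yaw": 0},
  {"claw": 1,"delta_pos": [-13,0,2.1],"yaw": 0},
])

```text
time_s: 6.95
position: [0.6051, 0.077, 0.0348]
ee_rot: [0.693, 0.721, -0.0, -0.0]
ft_force: [-0.4, 1.3, 0.7]
width: 0.0136
gripper_force: 50.0
```

Request:
play_rows([
  {"claw": 1,"delta_pos": [-1,0,0],"yaw": 0},
  {"claw": 1,"delta_pos": [-2,0,0],"yaw": 0},
  {"claw": 1,"delta_pos": [-2.5,0,0],"yaw": 0},
  {"claw": 1,"delta_pos": [-2.5,0,0],"yaw": 0},
  {"claw": 1,"delta_pos": [-2.5,0,-2.5],"yaw": 0},
  {"claw": 1,"delta_pos": [-2.5,0,-2.5],"yaw": 0},
])

```text
time_s: 7.55
position: [0.608, 0.0548, 0.0623]
ee_rot: [0.692, 0.722, 0.001, 0.001]
ft_force: [1.8, 0.5, -1.6]
width: 0.0135
gripper_force: 50.0
```

Run:
```python
from h import *
plan(.518,.045,.057,2.4)
t=bot.read_camera("top"); q=bot.read_camera("side")
A=crop(t,60,90,230,218,2.35);A=cv2.resize(A,(400,300))
B=crop(q,60,170,260,320,2);B=cv2.resize(B,(400,300))
cv2.imwrite("pics/c4.png",np.hstack([A,B]))
for c in("top","side"):
  for d in bot.cut_out(c,"peg1_c"):
    ys,xs=np.nonzero(d["mask"]);print(c,round(d["score"],2),np.round(w(c,xs.mean(),ys.mean(),.009),3),len(xs))
```

```text
delta [-0.6, -9.03, 0.5] yaw -0.0 | at [0.608  0.0548 0.0623] close 2.4 j6 0.05
top 0.55 [0.416 0.35 ] 21
side 0.58 [0.408 0.35 ] 96
```

View pics/c4.png

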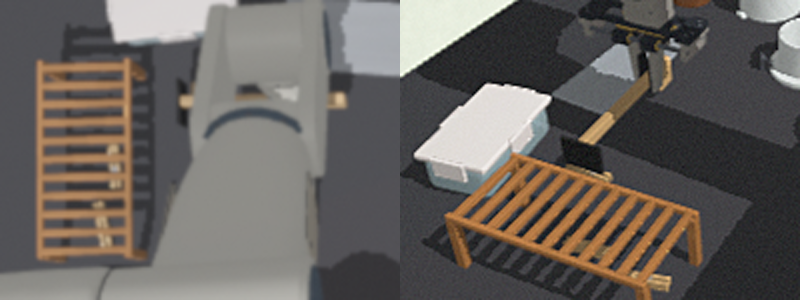

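Peg 1 is out, lying under the lifted blade at side crop (605,175). Two pegs remain under the rack. Next is peg 2.

Request:
play_rows([
  {"claw": 1,"delta_pos": [0,-4.5,0],"yaw": 0},
  {"claw": 1,"delta_pos": [0,-9.0,0],"yaw": 0},
  {"claw": 1,"delta_pos": [0,-9.0,0.6],"yaw": 0},
  {"claw": 1,"delta_pos": [0,-9.0,0.6],"yaw": 0},
  {"claw": 1,"delta_pos": [4,-9.0,0.6],"yaw": 0},
  {"claw": 1,"delta_pos": [8,-9.0,0.6],"yaw": 0},
  {"claw": 1,"delta_pos": [12,-9.0,0.6],"yaw": 0},
  {"claw": 1,"delta_pos": [15.2,-9.0,0.6],"yaw": 0},
  {"claw": 1,"delta_pos": [15.2,-9.0,0.6],"yaw": 0},
  {"claw": 1,"delta_pos": [15.2,-9.0,0.6],"yaw": 0},
])

```text
time_s: 8.75
position: [0.5108, 0.2031, 0.054]
ee_rot: [0.692, 0.722, 0.0, 0.0]
ft_force: [0.2, -1.3, -1.5]
width: 0.0134
gripper_force: 50.0
```

Run:
```python
from h import *
plan(.518,.2075,.0355,2.4)
```

```text
delta [0.41, 0.74, 1.85] yaw 0.1 | at [0.5108 0.2031 0.054 ] close 2.5 j6 0.33
```

Request:
play_rows([
  {"claw": 1,"delta_pos": [0.3,0.6,0.6],"yaw": 0},
  {"claw": 1,"delta_pos": [0.3,0.6,1.9],"yaw": 0},
  {"claw": 1,"delta_pos": [0.3,0.6,1.9],"yaw": 0},
  {"claw": 1,"delta_pos": [-2,0.6,1.9],"yaw": 0},
  {"claw": 1,"delta_pos": [-4,0.6,1.9],"yaw": 0},
  {"claw": 1,"delta_pos": [-6,0.6,1.9],"yaw": 0},
  {"claw": 1,"delta_pos": [-8,0.6,1.9],"yaw": 0},
  {"claw": 1,"delta_pos": [-10,0.6,1.9],"yaw": 0},
  {"claw": 1,"delta_pos": [-12,0.6,1.9],"yaw": 0},
  {"claw": 1,"delta_pos": [-13,0.6,1.9],"yaw": 0},
])

```text
time_s: 9.75
position: [0.521, 0.0706, 0.0343]
ee_rot: [0.693, 0.721, -0.0, -0.0]
ft_force: [0.3, -0.2, -1.0]
width: 0.0135
gripper_force: 50.0
```

Request:
play_rows([
  {"claw": 1,"delta_pos": [-1,0,0],"yaw": 0},
  {"claw": 1,"delta_pos": [-2,0,0],"yaw": 0},
  {"claw": 1,"delta_pos": [-2.5,0,0],"yaw": 0},
  {"claw": 1,"delta_pos": [-2.5,0,0],"yaw": 0},
  {"claw": 1,"delta_pos": [-2.5,0,-2.5],"yaw": 0},
  {"claw": 1,"delta_pos": [-2.5,0,-2.5],"yaw": 0},
])

```text
time_s: 10.35
position: [0.5241, 0.0483, 0.0621]
ee_rot: [0.692, 0.722, 0.001, 0.001]
ft_force: [-0.4, 0.2, -1.5]
width: 0.0136
gripper_force: 50.0
```

Run:
```python
from h import *
plan(.436,.045,.0555,2.4)
t=bot.read_camera("top"); q=bot.read_camera("side")
A=crop(t,60,90,230,218,2.35);A=cv2.resize(A,(400,300))
B=crop(q,60,170,260,320,2);B=cv2.resize(B,(400,300))
cv2.imwrite("pics/c5.png",np.hstack([A,B]))
for c in("top","side"):
  for d in bot.cut_out(c,"peg1_c"):
    ys,xs=np.nonzero(d["mask"]);print(c,round(d["score"],2),np.round(w(c,xs.mean(),ys.mean(),.009),3),len(xs))
```

```text
delta [0.04, -8.82, 0.63] yaw -0.0 | at [0.5241 0.0483 0.0621] close 2.4 j6 0.05
top 0.46 [0.42 0.35] 49
side 0.56 [0.401 0.35 ] 64
```

View pics/c5.png

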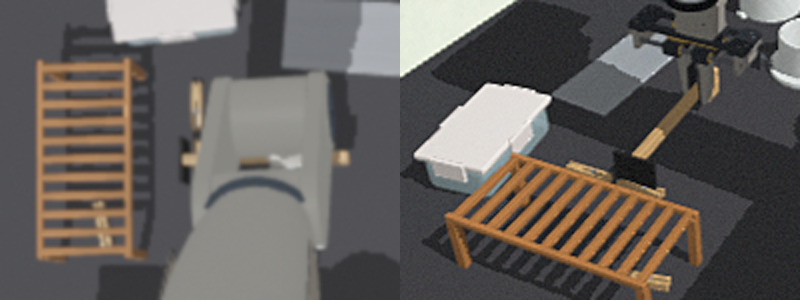

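Pegs 1 and 2 are out, at top crop (195,105) and by the blade. Only peg 3 at (102,225) remains under the rack.

Request:
play_rows([
  {"claw": 1,"delta_pos": [0,-4.5,0],"yaw": 0},
  {"claw": 1,"delta_pos": [0,-8.2,0],"yaw": 0},
  {"claw": 1,"delta_pos": [0,-8.2,0.5],"yaw": 0},
  {"claw": 1,"delta_pos": [0,-8.2,0.5],"yaw": 0},
  {"claw": 1,"delta_pos": [4,-8.2,0.5],"yaw": 0},
  {"claw": 1,"delta_pos": [8,-8.2,0.5],"yaw": 0},
  {"claw": 1,"delta_pos": [12,-8.2,0.5],"yaw": 0},
  {"claw": 1,"delta_pos": [15.9,-8.2,0.5],"yaw": 0},
  {"claw": 1,"delta_pos": [15.9,-8.2,0.5],"yaw": 0},
  {"claw": 1,"delta_pos": [15.9,-8.2,0.5],"yaw": 0},
])

```text
time_s: 11.55
position: [0.4347, 0.2043, 0.055]
ee_rot: [0.691, 0.722, 0.0, 0.0]
ft_force: [-0.0, -0.4, -1.7]
width: 0.0135
gripper_force: 50.0
```

Run:
```python
from h import *
plan(.436,.2075,.0355,2.4)
```

```text
delta [0.31, 0.15, 1.95] yaw 0.1 | at [0.4347 0.2043 0.055 ] close 2.5 j6 0.39
```

Request:
play_rows([
  {"claw": 1,"delta_pos": [0.3,0,0.6],"yaw": 0},
  {"claw": 1,"delta_pos": [0.3,0,1.9],"yaw": 0},
  {"claw": 1,"delta_pos": [0.3,0,1.9],"yaw": 0},
  {"claw": 1,"delta_pos": [-2,0,1.9],"yaw": 0},
  {"claw": 1,"delta_pos": [-4,0,1.9],"yaw": 0},
  {"claw": 1,"delta_pos": [-6,0,1.9],"yaw": 0},
  {"claw": 1,"delta_pos": [-8,0,1.9],"yaw": 0},
  {"claw": 1,"delta_pos": [-10,0,1.9],"yaw": 0},
  {"claw": 1,"delta_pos": [-12,0,1.9],"yaw": 0},
  {"claw": 1,"delta_pos": [-13,0,1.9],"yaw": 0},
])

```text
time_s: 12.55
position: [0.4388, 0.0715, 0.0359]
ee_rot: [0.693, 0.721, -0.0, -0.0]
ft_force: [-0.4, 0.5, -1.1]
width: 0.0132
gripper_force: 50.0
```

Request:
play_rows([
  {"claw": 1,"delta_pos": [-1,0,0],"yaw": 0},
  {"claw": 1,"delta_pos": [-2,0,0],"yaw": 0},
  {"claw": 1,"delta_pos": [-2.5,0,0],"yaw": 0},
  {"claw": 1,"delta_pos": [-2.5,0,0],"yaw": 0},
  {"claw": 1,"delta_pos": [-2.5,0,-4],"yaw": 0},
  {"claw": 1,"delta_pos": [-2.5,0,-9],"yaw": 0},
  {"claw": 1,"delta_pos": [-2.5,0,-9],"yaw": 0},
])

```text
time_s: 13.25
position: [0.444, 0.0492, 0.1312]
ee_rot: [0.692, 0.722, 0.003, 0.003]
ft_force: [0.1, 0.9, -2.0]
width: 0.0137
gripper_force: 50.0
```

Run:
```python
from h import *
plan(.703,-.10,.13,-3.7)
t=bot.read_camera("top"); q=bot.read_camera("side")
A=crop(t,60,90,230,218,2.35);A=cv2.resize(A,(400,300))
B=crop(q,60,170,260,320,2);B=cv2.resize(B,(400,300))
cv2.imwrite("pics/c6.png",np.hstack([A,B]))
```

```text
delta [-15.99, 25.25, 0.34] yaw 6.1 | at [0.444  0.0492 0.1312] close 2.4 j6 0.06
```

View pics/c6.png

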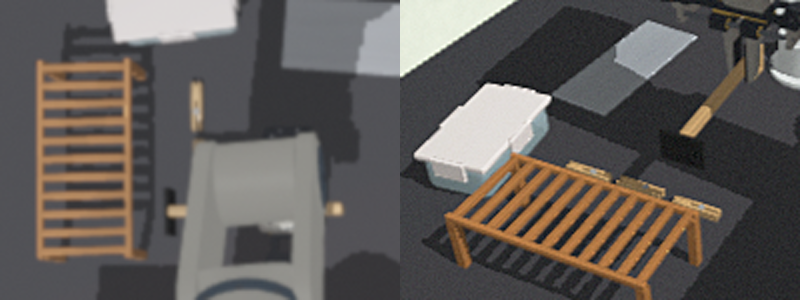

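All three pegs lie in a row on the clear counter (side crop 590,172 / 640,187 / 697,208), and the rack is empty. Now the squeegee goes back to its rest.

Request:
play_rows([
  {"claw": 1,"delta_pos": [-15,25.5,0],"yaw": 5.4},
  {"claw": 1,"delta_pos": [-15,25.5,0],"yaw": 5.4},
  {"claw": 1,"delta_pos": [-15,25.5,0],"yaw": 5.4},
  {"claw": 1,"delta_pos": [-15,25.5,0],"yaw": 5.4},
  {"claw": 1,"delta_pos": [-15,25.5,0],"yaw": 5.4},
  {"claw": 1,"delta_pos": [-15,25.5,0],"yaw": 5.4},
  {"claw": 1,"delta_pos": [-15,25.5,0],"yaw": 5.4},
  {"claw": 1,"delta_pos": [-15,25.5,0],"yaw": 5.4},
  {"claw": 1,"delta_pos": [-15,25.5,0],"yaw": 5.4},
])

```text
time_s: 14.25
position: [0.6994, -0.0901, 0.1242]
ee_rot: [0.725, 0.688, -0.001, -0.002]
ft_force: [0.5, -0.1, -2.0]
width: 0.0137
gripper_force: 50.0
```

```bash
python3 -c "
from h import *
plan(.705,-.09,.0415,-3)"
```

```text
delta [0.04, 0.58, 8.26] yaw -0.0 | at [ 0.6994 -0.0901  0.1242] close -3.0 j6 -0.08
```

Request:
play_rows([
  {"claw": 1,"delta_pos": [0,0.2,4],"yaw": 0},
  {"claw": 1,"delta_pos": [0,0.2,7],"yaw": 0},
  {"claw": 1,"delta_pos": [0,0.2,8.1],"yaw": 0},
  {"claw": 1,"delta_pos": [0,0.2,8.3],"yaw": 0},
  {"claw": 1,"delta_pos": [0,0.2,8.3],"yaw": 0},
  {"claw": 1,"delta_pos": [0,0.2,8.3],"yaw": 0},
])

```text
time_s: 14.85
position: [0.7044, -0.091, 0.045]
ee_rot: [0.725, 0.688, 0.001, 0.001]
ft_force: [-1.0, -0.3, -0.3]
width: 0.0135
gripper_force: 50.0
```

Request:
play_rows([
  {"claw": 0.2,"delta_pos": [0,0,0],"yaw": 0},
  {"claw": 0.2,"delta_pos": [0,0,0],"yaw": 0},
  {"claw": 0.2,"delta_pos": [0,0,0],"yaw": 0},
  {"claw": 0.2,"delta_pos": [0,0,0],"yaw": 0},
  {"claw": 0.2,"delta_pos": [0,0,-5],"yaw": 0},
  {"claw": 0.2,"delta_pos": [0,0,-9],"yaw": 0},
  {"claw": 0.2,"delta_pos": [0,-15,-9],"yaw": 0},
  {"claw": 0.2,"delta_pos": [0,-25,-9],"yaw": 0},
  {"claw": 0.2,"delta_pos": [0,-25,-9],"yaw": 0},
  {"claw": 0.2,"delta_pos": [0,-25,-9],"yaw": 0},
])

```text
time_s: 15.85
position: [0.5017, -0.0803, 0.1333]
ee_rot: [0.726, 0.688, 0.0, 0.0]
ft_force: [0.5, -0.2, 1.6]
width: 0.0368
gripper_force: 0.0
```

```bash
cat >> h.py <<'E'
def pegs(cs=("top","side")):
  for c in cs:
    for d in bot.cut_out(c,"peg1_c"):
      ys,xs=np.nonzero(d["mask"])
      p=np.array([w(c,u,v,.010 if c=="top" else .007) for u,v in zip(xs,ys)]);mu=p.mean(0);V=np.linalg.svd(p-mu)[2][0];t=(p-mu)@V
      print(c,round(d["score"],2),"cen",np.round(mu,4),"mid",np.round(mu+V*(t.max()+t.min())/2,4),"dir",round(np.degrees(np.arctan2(V[1],V[0]))%180,1),"len",round(np.ptp(t),3),len(xs))
E
python3 - <<'E'
from h import *
t=bot.read_camera("top"); q=bot.read_camera("side")
pegs()
plan(.5,.1,.13,90)
A=crop(t,60,60,260,210,2);B=crop(q,60,140,260,290,2)
cv2.imwrite("pics/c7.png",np.hstack([A,B]))
E
```

```text
top 0.61 cen [0.4297 0.2144] mid [0.4291 0.2143] dir 3.4 len 0.069 100
top 0.23 cen [ 0.7135 -0.02  ] mid [ 0.7132 -0.0258] dir 87.2 len 0.245 456
delta [18.01, -1.28, 0.37] yaw 87.0 | at [ 0.5032 -0.0805  0.1338] close -3.0 j6 -0.11
```

View pics/c7.png

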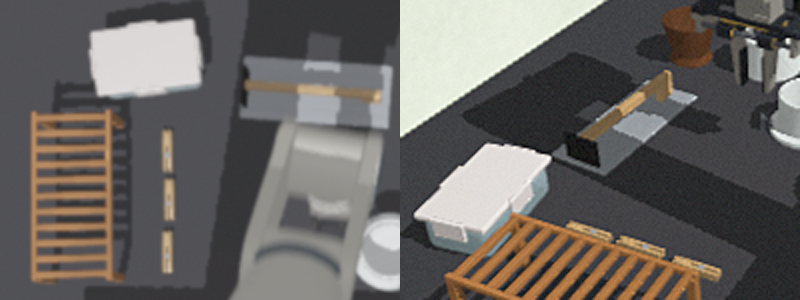

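The squeegee lies along its rest. The pegs are at top crop (167,150), (168,200) and (167,250). I'll measure all three from their colour.

```bash
cat >> h.py <<'E'
def wood(u0,v0,u1,v1,c="top",z=.011):
  im=bot.read_camera(c).astype(int)[v0:v1,u0:u1]
  m=((im[:,:,0]-im[:,:,2]>28)).astype(np.uint8)
  n,l,st,_=cv2.connectedComponentsWithStats(m)
  for i in range(1,n):
    if st[i,4]<12: continue
    ys,xs=np.nonzero(l==i);wt=(im[ys,xs,0]-im[ys,xs,2]).astype(float)
    p=np.array([w(c,u+u0,v+v0,z) for u,v in zip(xs,ys)]);mu=p.mean(0);V=np.linalg.svd(p-mu)[2][0];t=(p-mu)@V
    print("wood",np.round(mu,4),"dir",round((np.degrees(np.arctan2(V[1],V[0]))+90)%180-90,1),"len",round(np.ptp(t),3),st[i,4])
E
python3 - <<'E'
from h import *
wood(132,115,160,205)
plan(.595,.22,.1,90)
E
```

```text
wood [0.602  0.2201] dir 3.3 len 0.07 100
wood [0.519  0.2144] dir 2.1 len 0.07 94
wood [0.427  0.2144] dir 3.0 len 0.072 98
delta [30.51, 7.41, 3.41] yaw 87.0 | at [ 0.5048 -0.0807  0.134 ] close -3.0 j6 -0.11
```

Run:
```python
from h import *
plan(.427,.2144,.08,93)
```

```text
delta [29.06, -9.34, 5.37] yaw 84.0 | at [ 0.5048 -0.0807  0.134 ] close -3.0 j6 -0.11
```

Request:
play_rows([
  {"claw": 0.2,"delta_pos": [29.9,-6.2,3],"yaw": -80},
  {"claw": 0.2,"delta_pos": [29.9,-6.2,3],"yaw": -80},
  {"claw": 0.2,"delta_pos": [29.9,-6.2,3],"yaw": -80},
  {"claw": 0.2,"delta_pos": [29.9,-6.2,3],"yaw": -80},
  {"claw": 0.2,"delta_pos": [29.9,-6.2,3],"yaw": -80},
  {"claw": 0.2,"delta_pos": [29.9,-6.2,3],"yaw": -80},
  {"claw": 0.2,"delta_pos": [29.9,-6.2,3],"yaw": -80},
  {"claw": 0.2,"delta_pos": [29.9,-6.2,3],"yaw": -80},
  {"claw": 0.2,"delta_pos": [29.9,-6.2,3],"yaw": -80},
  {"claw": 0.2,"delta_pos": [29.9,-6.2,3],"yaw": -80},
])

```text
time_s: 17.1
position: [0.4593, 0.2228, 0.1033]
ee_rot: [0.11, 0.994, 0.0, 0.001]
ft_force: [0.2, -0.3, 0.4]
width: 0.0369
gripper_force: 0.0
```

Run:
```python
from h import *
plan(.427,.2144,.016,93)
```

```text
delta [2.98, -1.53, 8.72] yaw -15.7 | at [0.4593 0.2228 0.1033] close 77.3 j6 -0.9
```

Request:
play_rows([
  {"claw": 0.2,"delta_pos": [3,-1.5,3],"yaw": -15.7},
  {"claw": 0.2,"delta_pos": [3,-1.5,5],"yaw": -15.7},
  {"claw": 0.2,"delta_pos": [3,-1.5,5],"yaw": -15.7},
  {"claw": 0.2,"delta_pos": [3,-1.5,5],"yaw": -15.7},
  {"claw": 0.2,"delta_pos": [3,-1.5,5],"yaw": -15.7},
])

```text
time_s: 17.6
position: [0.4268, 0.2145, 0.0542]
ee_rot: [-0.022, 1.0, 0.001, 0.001]
ft_force: [-0.2, -0.2, -0.3]
width: 0.0368
gripper_force: 0.0
```

Run:
```python
from h import *
plan(.427,.2144,.016,93)
```

```text
delta [-0.01, -0.01, 3.82] yaw -0.5 | at [0.4268 0.2145 0.0542] close 92.5 j6 -1.15
```

Request:
play_rows([
  {"claw": 0.2,"delta_pos": [0,0,2],"yaw": 0},
  {"claw": 0.2,"delta_pos": [0,0,3.7],"yaw": 0},
  {"claw": 0.2,"delta_pos": [0,0,3.7],"yaw": 0},
  {"claw": 0.2,"delta_pos": [0,0,3.7],"yaw": 0},
  {"claw": 1,"delta_pos": [0,0,3.7],"yaw": 0},
  {"claw": 1,"delta_pos": [0,0,3.7],"yaw": 0},
  {"claw": 1,"delta_pos": [0,0,3.7],"yaw": 0},
  {"claw": 1,"delta_pos": [0,0,3.7],"yaw": 0},
  {"claw": 1,"delta_pos": [0,0,-3],"yaw": 0},
  {"claw": 1,"delta_pos": [0,0,-9],"yaw": 0},
], newtons=25)

```text
time_s: 18.6
position: [0.4235, 0.2128, 0.116]
ee_rot: [-0.023, 1.0, -0.001, -0.002]
ft_force: [0.6, 1.1, 0.2]
width: 0.0137
gripper_force: 25.0
```

Run:
```python
from h import *
plan(.432,-.166,.125,93)
```

```text
delta [0.92, -37.88, -0.82] yaw -0.3 | at [0.4235 0.2128 0.116 ] close 92.7 j6 -1.15
```

Request:
play_rows([
  {"claw": 1,"delta_pos": [0.9,-37.9,-0.8],"yaw": 0},
  {"claw": 1,"delta_pos": [0.9,-37.9,-0.8],"yaw": 0},
  {"claw": 1,"delta_pos": [0.9,-37.9,-0.8],"yaw": 0},
  {"claw": 1,"delta_pos": [0.9,-37.9,-0.8],"yaw": 0},
  {"claw": 1,"delta_pos": [0.9,-37.9,-0.8],"yaw": 0},
  {"claw": 1,"delta_pos": [0.9,-37.9,-0.8],"yaw": 0},
  {"claw": 1,"delta_pos": [0.9,-37.9,-0.8],"yaw": 0},
  {"claw": 1,"delta_pos": [0.9,-37.9,-0.8],"yaw": 0},
  {"claw": 1,"delta_pos": [0.9,-37.9,-0.8],"yaw": 0},
  {"claw": 1,"delta_pos": [0.9,-37.9,-0.8],"yaw": 0},
])

```text
time_s: 19.6
position: [0.4332, -0.1658, 0.1241]
ee_rot: [-0.022, 1.0, 0.0, -0.0]
ft_force: [-0.3, 0.8, -0.2]
width: 0.0133
gripper_force: 25.0
```

Run:
```python
from h import *
plan(.432,-.166,.05,93)
```

```text
delta [0.12, -0.01, 7.41] yaw -0.4 | at [ 0.4332 -0.1658  0.1241] close 92.6 j6 -1.98
```

Request:
play_rows([
  {"claw": 1,"delta_pos": [0.1,0,4],"yaw": 0},
  {"claw": 1,"delta_pos": [0.1,0,7.4],"yaw": 0},
  {"claw": 1,"delta_pos": [0.1,0,7.4],"yaw": 0},
  {"claw": 1,"delta_pos": [0.1,0,7.4],"yaw": 0},
  {"claw": 0.4,"delta_pos": [0.1,0,7.4],"yaw": 0},
  {"claw": 0.4,"delta_pos": [0.1,0,7.4],"yaw": 0},
  {"claw": 0.4,"delta_pos": [0.1,0,7.4],"yaw": 0},
  {"claw": 0.4,"delta_pos": [0.1,0,4],"yaw": 0},
  {"claw": 0.4,"delta_pos": [0.1,0,0],"yaw": 0},
  {"claw": 0.4,"delta_pos": [0.1,0,0],"yaw": 0},
])

```text
time_s: 20.6
position: [0.4356, -0.1667, 0.1289]
ee_rot: [-0.023, 1.0, -0.002, 0.004]
ft_force: [0.2, 0.4, 0.1]
width: 0.0273
gripper_force: 0.0
```

Run:
```python
from h import *
wood(132,115,160,205)
wood(235,160,275,207,z=.02)
plan(.519,.2144,.09,92)
```

```text
wood [0.6022 0.2199] dir 3.3 len 0.07 100
wood [0.5189 0.2142] dir 2.3 len 0.07 96
delta [-10.32, 37.59, 3.52] yaw 0.7 | at [ 0.4333 -0.1659  0.1254] close 92.7 j6 -1.99
```

Request:
play_rows([
  {"claw": 0.2,"delta_pos": [-10.4,37.6,3],"yaw": 0.5},
  {"claw": 0.2,"delta_pos": [-10.4,37.6,3],"yaw": 0.5},
  {"claw": 0.2,"delta_pos": [-10.4,37.6,3],"yaw": 0.5},
  {"claw": 0.2,"delta_pos": [-10.4,37.6,3],"yaw": 0.5},
  {"claw": 0.2,"delta_pos": [-10.4,37.6,3],"yaw": 0.5},
  {"claw": 0.2,"delta_pos": [-10.4,37.6,3],"yaw": 0.5},
  {"claw": 0.2,"delta_pos": [-10.4,37.6,3],"yaw": 0.5},
  {"claw": 0.2,"delta_pos": [-10.4,37.6,3],"yaw": 0.5},
  {"claw": 0.2,"delta_pos": [-10.4,37.6,3],"yaw": 0.5},
  {"claw": 0.2,"delta_pos": [-10.4,37.6,3],"yaw": 0.5},
])

```text
time_s: 21.7
position: [0.5177, 0.2151, 0.0926]
ee_rot: [-0.02, 1.0, -0.001, -0.001]
ft_force: [-0.7, -0.0, -0.1]
width: 0.0372
gripper_force: 0.0
```

Run:
```python
from h import *
plan(.519,.2144,.017,92)
```

```text
delta [-0.14, -0.07, 7.56] yaw 0.3 | at [0.5177 0.2151 0.0926] close 92.3 j6 -1.22
```

Request:
play_rows([
  {"claw": 0.2,"delta_pos": [0,0,4],"yaw": 0},
  {"claw": 0.2,"delta_pos": [-0.1,0,7],"yaw": 0},
  {"claw": 0.2,"delta_pos": [-0.1,0,7.6],"yaw": 0},
  {"claw": 0.2,"delta_pos": [-0.1,0,7.6],"yaw": 0},
  {"claw": 1,"delta_pos": [-0.1,0,7.6],"yaw": 0},
  {"claw": 1,"delta_pos": [-0.1,0,7.6],"yaw": 0},
  {"claw": 1,"delta_pos": [-0.1,0,7.6],"yaw": 0},
  {"claw": 1,"delta_pos": [-0.1,0,7.6],"yaw": 0},
  {"claw": 1,"delta_pos": [0,0,2],"yaw": 0},
  {"claw": 1,"delta_pos": [0,0,-4],"yaw": 0},
])

```text
time_s: 22.7
position: [0.5176, 0.2144, 0.1183]
ee_rot: [-0.019, 1.0, -0.001, -0.002]
ft_force: [1.3, 1.4, 0.3]
width: 0.0136
gripper_force: 25.0
```

Run:
```python
from h import *
plan(.432,-.166,.125,93)
```

```text
delta [10.01, -37.69, -0.58] yaw -0.8 | at [0.5176 0.2144 0.1183] close 92.2 j6 -1.22
```

Request:
play_rows([
  {"claw": 1,"delta_pos": [10,-37.7,-0.6],"yaw": 0},
  {"claw": 1,"delta_pos": [10,-37.7,-0.6],"yaw": 0},
  {"claw": 1,"delta_pos": [10,-37.7,-0.6],"yaw": 0},
  {"claw": 1,"delta_pos": [10,-37.7,-0.6],"yaw": 0},
  {"claw": 1,"delta_pos": [10,-37.7,-0.6],"yaw": 0},
  {"claw": 1,"delta_pos": [10,-37.7,-0.6],"yaw": 0},
  {"claw": 1,"delta_pos": [10,-37.7,-0.6],"yaw": 0},
  {"claw": 1,"delta_pos": [10,-37.7,-0.6],"yaw": 0},
  {"claw": 1,"delta_pos": [10,-37.7,-0.6],"yaw": 0},
  {"claw": 1,"delta_pos": [10,-37.7,-0.6],"yaw": 0},
])

```text
time_s: 23.7
position: [0.4332, -0.1663, 0.1245]
ee_rot: [-0.018, 1.0, 0.0, 0.0]
ft_force: [0.3, -0.3, -0.1]
width: 0.0134
gripper_force: 25.0
```

Run:
```python
from h import *
plan(.432,-.166,.055,93)
```

```text
delta [0.12, 0.03, 6.95] yaw -1.0 | at [ 0.4332 -0.1663  0.1245] close 92.0 j6 -1.98
```

Request:
play_rows([
  {"claw": 1,"delta_pos": [0.1,0,4],"yaw": 0},
  {"claw": 1,"delta_pos": [0.1,0,7],"yaw": 0},
  {"claw": 1,"delta_pos": [0.1,0,7],"yaw": 0},
  {"claw": 1,"delta_pos": [0.1,0,7],"yaw": 0},
  {"claw": 0.4,"delta_pos": [0.1,0,7],"yaw": 0},
  {"claw": 0.4,"delta_pos": [0.1,0,7],"yaw": 0},
  {"claw": 0.4,"delta_pos": [0.1,0,7],"yaw": 0},
  {"claw": 0.4,"delta_pos": [0.1,0,4],"yaw": 0},
  {"claw": 0.4,"delta_pos": [0.1,0,0],"yaw": 0},
  {"claw": 0.4,"delta_pos": [0.1,0,0],"yaw": 0},
])

```text
time_s: 24.7
position: [0.4352, -0.1668, 0.1287]
ee_rot: [-0.019, 1.0, -0.001, 0.004]
ft_force: [0.5, -1.3, 0.6]
width: 0.0277
gripper_force: 0.0
```

Run:
```python
from h import *
wood(132,115,160,205)
plan(.602,.220,.09,93)
```

```text
wood [0.6027 0.2202] dir 2.9 len 0.07 96
delta [-18.21, 37.99, 3.69] yaw -0.8 | at [ 0.4342 -0.1664  0.1268] close 92.2 j6 -1.98
```

Request:
play_rows([
  {"claw": 0.2,"delta_pos": [-18.3,38,3],"yaw": -0.8},
  {"claw": 0.2,"delta_pos": [-18.3,38,3],"yaw": -0.8},
  {"claw": 0.2,"delta_pos": [-18.3,38,3],"yaw": -0.8},
  {"claw": 0.2,"delta_pos": [-18.3,38,3],"yaw": -0.8},
  {"claw": 0.2,"delta_pos": [-18.3,38,3],"yaw": -0.8},
  {"claw": 0.2,"delta_pos": [-18.3,38,3],"yaw": -0.8},
  {"claw": 0.2,"delta_pos": [-18.3,38,3],"yaw": -0.8},
  {"claw": 0.2,"delta_pos": [-18.3,38,3],"yaw": -0.8},
  {"claw": 0.2,"delta_pos": [-18.3,38,3],"yaw": -0.8},
  {"claw": 0.2,"delta_pos": [-18.3,38,3],"yaw": -0.8},
])

```text
time_s: 25.75
position: [0.6011, 0.2238, 0.0926]
ee_rot: [-0.027, 1.0, 0.0, -0.0]
ft_force: [0.0, -0.9, 0.1]
width: 0.0368
gripper_force: 0.0
```

Run:
```python
from h import *
plan(.6025,.220,.017,93)
```

```text
delta [-0.12, -0.39, 7.56] yaw 0.1 | at [0.6011 0.2238 0.0926] close 93.1 j6 -1.27
```

Request:
play_rows([
  {"claw": 0.2,"delta_pos": [-0.1,-0.4,4],"yaw": 0},
  {"claw": 0.2,"delta_pos": [-0.1,-0.4,7],"yaw": 0},
  {"claw": 0.2,"delta_pos": [-0.1,-0.4,7.5],"yaw": 0},
  {"claw": 0.2,"delta_pos": [-0.1,-0.4,7.5],"yaw": 0},
  {"claw": 1,"delta_pos": [-0.1,-0.4,7.5],"yaw": 0},
  {"claw": 1,"delta_pos": [-0.1,-0.4,7.5],"yaw": 0},
  {"claw": 1,"delta_pos": [-0.1,-0.4,7.5],"yaw": 0},
  {"claw": 1,"delta_pos": [-0.1,-0.4,7.5],"yaw": 0},
  {"claw": 1,"delta_pos": [0,0,2],"yaw": 0},
  {"claw": 1,"delta_pos": [0,0,-4],"yaw": 0},
])

```text
time_s: 26.75
position: [0.5995, 0.2207, 0.1191]
ee_rot: [-0.026, 1.0, -0.0, -0.002]
ft_force: [-0.5, 0.4, 0.5]
width: 0.0135
gripper_force: 25.0
```

Run:
```python
from h import *
plan(.432,-.166,.125,93)
```

```text
delta [18.74, -37.75, -0.5] yaw -0.0 | at [0.5995 0.2207 0.1191] close 93.0 j6 -1.27
```

Request:
play_rows([
  {"claw": 1,"delta_pos": [18.7,-37.7,-0.6],"yaw": 0},
  {"claw": 1,"delta_pos": [18.7,-37.7,-0.6],"yaw": 0},
  {"claw": 1,"delta_pos": [18.7,-37.7,-0.6],"yaw": 0},
  {"claw": 1,"delta_pos": [18.7,-37.7,-0.6],"yaw": 0},
  {"claw": 1,"delta_pos": [18.7,-37.7,-0.6],"yaw": 0},
  {"claw": 1,"delta_pos": [18.7,-37.7,-0.6],"yaw": 0},
  {"claw": 1,"delta_pos": [18.7,-37.7,-0.6],"yaw": 0},
  {"claw": 1,"delta_pos": [18.7,-37.7,-0.6],"yaw": 0},
  {"claw": 1,"delta_pos": [18.7,-37.7,-0.6],"yaw": 0},
  {"claw": 1,"delta_pos": [18.7,-37.7,-0.6],"yaw": 0},
])

```text
time_s: 27.75
position: [0.4327, -0.1674, 0.1255]
ee_rot: [-0.024, 1.0, -0.0, 0.0]
ft_force: [1.3, -0.8, -0.8]
width: 0.0131
gripper_force: 25.0
```

Run:
```python
from h import *
plan(.432,-.166,.055,93)
```

```text
delta [0.07, 0.15, 7.05] yaw -0.2 | at [ 0.4327 -0.1674  0.1255] close 92.8 j6 -1.99
```

Request:
play_rows([
  {"claw": 1,"delta_pos": [0.1,0.1,4],"yaw": 0},
  {"claw": 1,"delta_pos": [0.1,0.1,6.5],"yaw": 0},
  {"claw": 1,"delta_pos": [0.1,0.1,6.5],"yaw": 0},
  {"claw": 1,"delta_pos": [0.1,0.1,6.5],"yaw": 0},
  {"claw": 0.4,"delta_pos": [0.1,0.1,6.5],"yaw": 0},
  {"claw": 0.4,"delta_pos": [0.1,0.1,6.5],"yaw": 0},
  {"claw": 0.4,"delta_pos": [0.1,0.1,6.5],"yaw": 0},
  {"claw": 0.4,"delta_pos": [0.1,0.1,2],"yaw": 0},
  {"claw": 0.4,"delta_pos": [0.1,0.1,-3],"yaw": 0},
  {"claw": 0.4,"delta_pos": [0.1,0.1,-5],"yaw": 0},
])

```text
time_s: 28.75
position: [0.4343, -0.165, 0.1794]
ee_rot: [-0.026, 1.0, -0.001, 0.003]
ft_force: [0.6, -0.9, 0.9]
width: 0.0278
gripper_force: 0.0
```

Request:
play_rows([
  {"claw": 0,"delta_pos": [0,28,0],"yaw": 25},
  {"claw": 0,"delta_pos": [0,28,0],"yaw": 25},
  {"claw": 0,"delta_pos": [0,28,0],"yaw": 25},
  {"claw": 0,"delta_pos": [0,28,0],"yaw": 25},
  {"claw": 0,"delta_pos": [0,28,0],"yaw": 25},
  {"claw": 0,"delta_pos": [0,28,0],"yaw": 25},
  {"claw": 0,"delta_pos": [0,28,0],"yaw": 25},
  {"claw": 0,"delta_pos": [0,28,0],"yaw": 25},
])

```text
time_s: 29.55
position: [0.4179, 0.1164, 0.1754]
ee_rot: [0.189, 0.982, 0.0, 0.0]
ft_force: [-0.1, 0.1, -0.4]
width: 0.0458
gripper_force: 0.0
```

Run:
```python
from h import *
t=bot.read_camera("top"); q=bot.read_camera("side")
A=cv2.resize(crop(t,225,115,325,215,4),(400,400));B=cv2.resize(crop(q,210,130,330,250,4),(400,400))
cv2.imwrite("pics/c8.png",np.hstack([A,B]))
wood(132,115,160,205)
for c in("top","side"):
  for l in("tin","cover_grip"):
    for d in bot.cut_out(c,l)[:2]: print(c,l,round(d["score"],2),d["extent"])
```

```text
top tin 0.76 [235.2, 160.3, 274.4, 207.7]
top cover_grip 0.77 [270.0, 112.9, 312.8, 154.6]
side tin 0.82 [239.8, 179.4, 288.9, 214.9]
side tin 0.56 [287.1, 156.3, 310.5, 180.8]
side cover_grip 0.56 [225.3, 176.4, 231.1, 181.9]
```

View pics/c8.png

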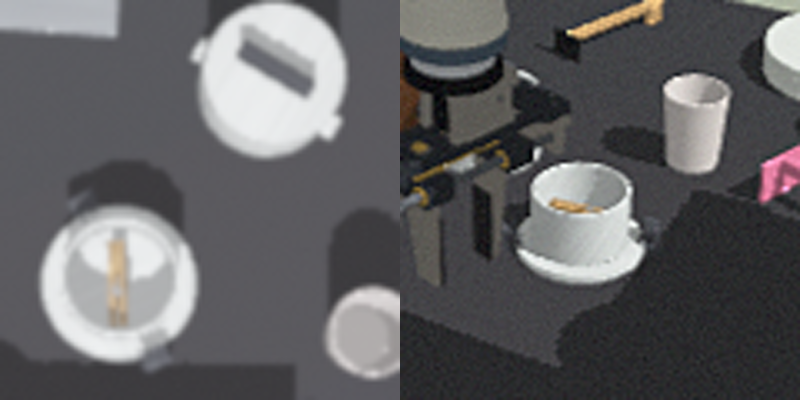

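All pegs lie stacked in the tin at crop (118,280). The cover has been knocked: it is now at crop (275,80), with ears at (198,50) and (328,125). I'll fit silhouette models for accurate poses.

```bash
cat > fit.py <<'E'
from h import *
from scipy.optimize import minimize
def cyl(r,z0,z1): a=np.linspace(0,2*np.pi,60);return np.vstack([np.c_[r*np.cos(a),r*np.sin(a),np.full(60,z)] for z in(z0,z1)])
def box(x0,x1,y0,y1,z0,z1): return np.array([[x,y,z] for x in(x0,x1) for y in(y0,y1) for z in(z0,z1)])
COVER=[cyl(.059,0,.078),box(-.07,.07,-.01,.01,0,.008),box(-.035,.035,-.007,.007,.078,.104)]
TIN=[cyl(.066,0,.008),cyl(.05,0,.07),box(.064,.081,-.012,.012,0,.026),box(-.081,-.064,-.012,.012,0,.026)]
def sil(parts,p,c,z=0,k=4):
    m=np.zeros((384*k,512*k),np.uint8);C,S=np.cos(p[2]),np.sin(p[2]);Rm=np.array([[C,-S,0],[S,C,0],[0,0,1]])
    for q in parts: cv2.fillConvexPoly(m,cv2.convexHull(((pr(c,q@Rm.T+[p[0],p[1],z])+.5)*k).astype(np.int32)),1)
    return cv2.resize(m.astype(np.float32),(512,384),interpolation=cv2.INTER_AREA)
def fit(parts,p0,obs,z=0):
    cost=lambda p:sum(np.abs(sil(parts,p,c,z)-m).sum() for c,m in obs)
    b=min((minimize(cost,[p0[0],p0[1],p0[2]+d],method="Nelder-Mead",options=dict(initial_simplex=[[p0[0],p0[1],p0[2]+d],[p0[0]+.01,p0[1],p0[2]+d],[p0[0],p0[1]+.01,p0[2]+d],[p0[0],p0[1],p0[2]+d+.15]])) for d in(-.2,0,.2)),key=lambda r:r.fun)
    return np.round(b.x[:2],4),round(np.degrees(b.x[2]),1),round(b.fun)
E
python3 - <<'E'
from fit import *
for c in("top","side"): bot.read_camera(c)
g=lambda c,l:bot.cut_out(c,l)[0]["mask"].astype(np.float32)
ct=g("top","cover_grip");tt=g("top","tin");ts=g("side","tin")
print("cover",fit(COVER,(.61,-.29,np.radians(60)),[("top",ct)]))
for o in([("top",tt)],[("side",ts)],[("top",tt),("side",ts)]): print("tin",fit(TIN,(.432,-.166,np.radians(30)),o))
E
```

```text
cover (array([ 0.608, -0.293]), np.float64(59.1), 42)
tin (array([ 0.4351, -0.1676]), np.float64(25.3), 128)
tin (array([ 0.4354, -0.1649]), np.float64(27.7), 67)
tin (array([ 0.4356, -0.1664]), np.float64(25.3), 212)
```

Run:
```python
from h import *
c=np.array([.4355,-.1662])
for n,u,v,z in[("top",264.2,202,.02),("top",243,163,.02),("side",285,199,.015),("side",243.6,199.6,.015)]:
    p=w(n,u,v,z);d=p-c;print(n,np.round(p,3),round(np.hypot(*d),3),round(np.degrees(np.arctan2(d[1],d[0]))%180,1))
plan(.608,-.293,.16,-30.9)
```

```text
top [ 0.377 -0.202] 0.068 31.6
top [ 0.51  -0.127] 0.084 27.7
side [ 0.37 -0.2 ] 0.074 27.6
side [ 0.495 -0.134] 0.068 28.1
delta [-32.92, -30.68, 1.51] yaw -81.2 | at [0.4181 0.115  0.1751] close 67.9 j6 -0.92
```

Request:
play_rows([
  {"claw": 0,"delta_pos": [-32.9,-30.7,0],"yaw": 80},
  {"claw": 0,"delta_pos": [-32.9,-30.7,0],"yaw": 80},
  {"claw": 0,"delta_pos": [-32.9,-30.7,0],"yaw": 80},
  {"claw": 0,"delta_pos": [-32.9,-30.7,0],"yaw": 80},
  {"claw": 0,"delta_pos": [-32.9,-30.7,0],"yaw": 80},
  {"claw": 0,"delta_pos": [-32.9,-30.7,0],"yaw": 80},
  {"claw": 0,"delta_pos": [-32.9,-30.7,0],"yaw": 80},
  {"claw": 0,"delta_pos": [-32.9,-30.7,0],"yaw": 80},
  {"claw": 0,"delta_pos": [-32.9,-30.7,0],"yaw": 80},
  {"claw": 0,"delta_pos": [-32.9,-30.7,0],"yaw": 80},
])

```text
time_s: 31.15
position: [0.6098, -0.2982, 0.1746]
ee_rot: [0.78, 0.626, 0.0, 0.001]
ft_force: [-0.0, -0.6, 0.5]
width: 0.0459
gripper_force: 0.0
```

Run:
```python
from h import *
plan(.608,-.293,.096,-30.9)
```

```text
delta [0.48, -0.31, 7.86] yaw 18.4 | at [ 0.6098 -0.2982  0.1746] close -12.5 j6 -0.24
```

Request:
play_rows([
  {"claw": 0,"delta_pos": [0.5,-0.3,0],"yaw": 18.4},
  {"claw": 0,"delta_pos": [0.5,-0.3,2],"yaw": 18.4},
  {"claw": 0,"delta_pos": [0.5,-0.3,4],"yaw": 18.4},
  {"claw": 0,"delta_pos": [0.5,-0.3,6],"yaw": 18.4},
  {"claw": 0,"delta_pos": [0.5,-0.3,7.7],"yaw": 18.4},
  {"claw": 0,"delta_pos": [0.5,-0.3,7.7],"yaw": 18.4},
  {"claw": 0,"delta_pos": [0.5,-0.3,7.7],"yaw": 18.4},
])

```text
time_s: 31.85
position: [0.606, -0.2872, 0.098]
ee_rot: [0.868, 0.497, -0.0, -0.0]
ft_force: [-0.9, -0.9, 1.1]
width: 0.0461
gripper_force: 0.0
```

Request:
play_rows([
  {"claw": 1,"delta_pos": [0,0,0],"yaw": 0},
  {"claw": 1,"delta_pos": [0,0,0],"yaw": 0},
  {"claw": 1,"delta_pos": [0,0,0],"yaw": 0},
  {"claw": 1,"delta_pos": [0,0,0],"yaw": 0},
  {"claw": 1,"delta_pos": [0,0,0],"yaw": 0},
  {"claw": 1,"delta_pos": [0,0,0],"yaw": 0},
], newtons=50)

```text
time_s: 32.45
position: [0.6055, -0.2869, 0.0978]
ee_rot: [0.868, 0.497, -0.0, -0.001]
ft_force: [-0.6, -0.1, -2.0]
width: 0.0133
gripper_force: 49.9
```

Run:
```python
from fit import *
plan(.608,-.293,.2,-30.9)
bot.read_camera("side")
for d in bot.cut_out("side","cover_grip")[:2]:
    print(d["score"],d["extent"],fit(COVER,(.608,-.293,np.radians(60)),[("side",d["mask"].astype(np.float32))]))
```

```text
delta [-0.4, 0.51, -10.22] yaw 0.5 | at [ 0.6055 -0.2869  0.0978] close -30.4 j6 0.09
0.88 [219.5, 148.2, 254.5, 182.4] (array([ 0.6036, -0.2889]), np.float64(57.6), 93)
```

Request:
play_rows([
  {"claw": 1,"delta_pos": [0,0,-3],"yaw": 0},
  {"claw": 1,"delta_pos": [0,0,-7],"yaw": 0},
  {"claw": 1,"delta_pos": [0,0,-10],"yaw": 0},
  {"claw": 1,"delta_pos": [0,0,-10],"yaw": 0},
  {"claw": 1,"delta_pos": [0,0,-10],"yaw": 0},
])

```text
time_s: 33.05
position: [0.6059, -0.2871, 0.198]
ee_rot: [0.868, 0.497, 0.0, 0.0]
ft_force: [-1.0, 0.5, -2.4]
width: 0.0139
gripper_force: 49.9
```

Run:
```python
from fit import *
plan(.436,-.163,.2,-11.5)
```

```text
delta [2.1, -20.93, -0.2] yaw -18.9 | at [ 0.6059 -0.2871  0.198 ] close -30.4 j6 0.09
```

Request:
play_rows([
  {"claw": 1,"delta_pos": [2.1,-20.9,0],"yaw": -18.9},
  {"claw": 1,"delta_pos": [2.1,-20.9,0],"yaw": -18.9},
  {"claw": 1,"delta_pos": [2.1,-20.9,0],"yaw": -18.9},
  {"claw": 1,"delta_pos": [2.1,-20.9,0],"yaw": -18.9},
  {"claw": 1,"delta_pos": [2.1,-20.9,0],"yaw": -18.9},
  {"claw": 1,"delta_pos": [2.1,-20.9,0],"yaw": -18.9},
  {"claw": 1,"delta_pos": [2.1,-20.9,0],"yaw": -18.9},
  {"claw": 1,"delta_pos": [2.1,-20.9,0],"yaw": -18.9},
  {"claw": 1,"delta_pos": [2.1,-20.9,0],"yaw": -18.9},
])

```text
time_s: 33.95
position: [0.4373, -0.1639, 0.1978]
ee_rot: [0.775, 0.632, -0.0, -0.0]
ft_force: [-0.1, 0.0, -1.3]
width: 0.0137
gripper_force: 49.9
```

Run:
```python
from fit import *
plan(.436,-.163,.2,-11.5)
q=bot.read_camera("side")
d=bot.cut_out("side","cover_grip")[0]; z=bot.read_state()["position"][2]-.0978
print(d["score"],d["extent"],fit(COVER[:2],(.436,-.166,np.radians(78)),[("side",d["mask"].astype(np.float32))],z))
cv2.imwrite("pics/c9.png",cv2.resize(crop(q,200,100,340,230,4),(560,520)))
```

```text
delta [0.06, -0.15, -0.22] yaw -0.1 | at [ 0.4373 -0.1639  0.1978] close -11.6 j6 -0.16
0.82 [248.0, 148.4, 283.2, 183.9] (array([ 0.4385, -0.1687]), np.float64(78.4), 150)
```

View pics/c9.png

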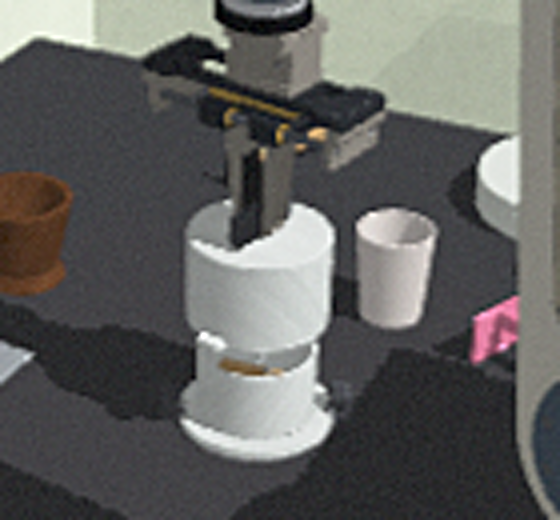

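The cover hangs level over the tin, its ear at (210,340) well off the clip at (340,395). I'll apply a small correction and lower it.

Request:
play_rows([
  {"claw": 1,"delta_pos": [0.2,-0.3,0],"yaw": 0},
  {"claw": 1,"delta_pos": [0.2,-0.3,1.5],"yaw": 0},
  {"claw": 1,"delta_pos": [0.2,-0.3,2.5],"yaw": 0},
  {"claw": 1,"delta_pos": [0.2,-0.3,3.2],"yaw": 0},
  {"claw": 1,"delta_pos": [0.2,-0.3,3.8],"yaw": 0},
  {"claw": 1,"delta_pos": [0.2,-0.3,4.3],"yaw": 0},
  {"claw": 1,"delta_pos": [0.2,-0.3,4.3],"yaw": 0},
])

```text
time_s: 34.75
position: [0.4341, -0.1608, 0.1546]
ee_rot: [0.775, 0.633, -0.0, 0.0]
ft_force: [2.9, -1.5, -2.7]
width: 0.0137
gripper_force: 49.9
```

Run:
```python
from fit import *
plan(.4345,-.1615,.1058,-11.5)
print(bot.read_state()["ft_force"],bot.read_state()["ft_torque"])
```

```text
delta [-0.06, 0.05, 4.88] yaw -0.0 | at [ 0.4341 -0.1608  0.1546] close -11.5 j6 -0.16
[ 2.91292648 -1.49702681 -2.72456   ] [-0.29535851 -0.33246881 -0.01268538]
```

Request:
play_rows([
  {"claw": 1,"delta_pos": [0,0.15,1],"yaw": 0},
  {"claw": 1,"delta_pos": [0,0.15,2],"yaw": 0},
  {"claw": 1,"delta_pos": [0,0.15,3],"yaw": 0},
  {"claw": 1,"delta_pos": [0,0.15,4],"yaw": 0},
  {"claw": 1,"delta_pos": [0,0.15,4.6],"yaw": 0},
  {"claw": 1,"delta_pos": [0,0.15,4.9],"yaw": 0},
  {"claw": 1,"delta_pos": [0,0.15,4.9],"yaw": 0},
  {"claw": 1,"delta_pos": [0,0.15,4.9],"yaw": 0},
])

```text
time_s: 35.55
position: [0.4354, -0.161, 0.1062]
ee_rot: [0.775, 0.632, -0.0, -0.0]
ft_force: [-0.7, -0.4, -1.4]
width: 0.0132
gripper_force: 49.9
```

Run:
```python
from fit import *
plan(.4345,-.1615,.1058,-61.5)
print(bot.read_state()["ft_force"],bot.read_state()["ft_torque"])
```

```text
delta [-0.07, -0.07, 0.04] yaw 50.0 | at [ 0.4354 -0.161   0.1062] close -11.5 j6 -0.16
[-0.74739956 -0.43014952 -1.43704525] [-0.01815828 -0.02539836 -0.0013438 ]
```

Request:
play_rows([
  {"claw": 1,"delta_pos": [0,0,0.1],"yaw": 0},
  {"claw": 1,"delta_pos": [0,0.1,0.1],"yaw": 8},
  {"claw": 1,"delta_pos": [0,0.1,0.1],"yaw": 16},
  {"claw": 1,"delta_pos": [-0.1,0.2,0.1],"yaw": 24},
  {"claw": 1,"delta_pos": [-0.1,0.2,0.1],"yaw": 32},
  {"claw": 1,"delta_pos": [-0.1,0.3,0.1],"yaw": 40},
  {"claw": 1,"delta_pos": [-0.2,0.3,0.1],"yaw": 48},
  {"claw": 1,"delta_pos": [-0.2,0.3,0.1],"yaw": 50},
  {"claw": 1,"delta_pos": [-0.2,0.3,0.1],"yaw": 50},
])

```text
time_s: 36.45
position: [0.4379, -0.1636, 0.1053]
ee_rot: [0.969, 0.246, 0.0, 0.0]
ft_force: [-0.2, 0.6, -0.0]
width: 0.0134
gripper_force: 49.9
```

Run:
```python
from fit import *
plan(.4385,-.164,.1058,-61.5)
print(bot.read_state()["ft_force"],bot.read_state()["ft_torque"])
q=bot.read_camera("side")
cv2.imwrite("pics/c10.png",cv2.resize(crop(q,210,130,320,230,6),(660,600)))
```

```text
delta [0.04, 0.07, -0.05] yaw -0.0 | at [ 0.4379 -0.1636  0.1053] close -61.5 j6 0.71
[-0.16505088  0.63373376 -0.03343169] [0.10193258 0.1282577  0.02717518]
```

View pics/c10.png

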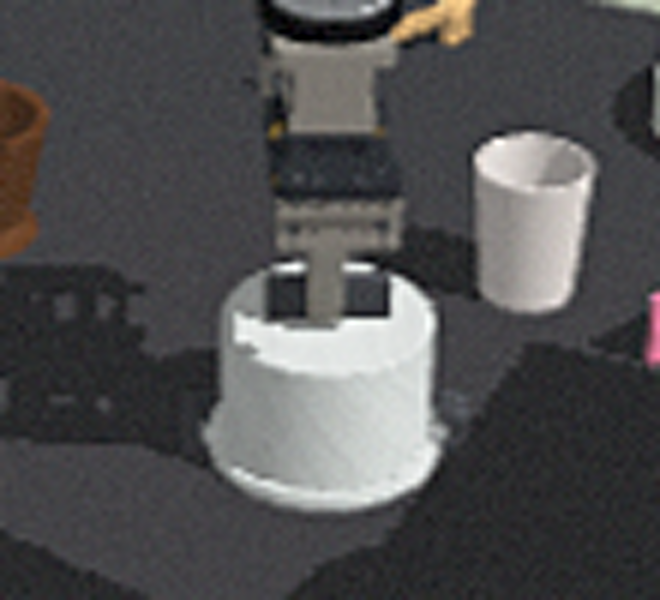

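The cover is down with its right ear at (437,432) in line with the clip. I'll release and withdraw.

Request:
play_rows([
  {"claw": 0.3,"delta_pos": [0,0,0],"yaw": 0},
  {"claw": 0.3,"delta_pos": [0,0,0],"yaw": 0},
  {"claw": 0.3,"delta_pos": [0,0,0],"yaw": 0},
  {"claw": 0.3,"delta_pos": [0,0,0],"yaw": 0},
  {"claw": 0.3,"delta_pos": [0,0,-3],"yaw": 0},
  {"claw": 0.3,"delta_pos": [0,0,-7],"yaw": 0},
  {"claw": 0.3,"delta_pos": [0,0,-11],"yaw": 0},
  {"claw": 0.3,"delta_pos": [0,0,-15],"yaw": 0},
  {"claw": 0.3,"delta_pos": [0,0,-15],"yaw": 0},
])

```text
time_s: 37.4
position: [0.4407, -0.1645, 0.2602]
ee_rot: [0.969, 0.246, 0.004, 0.003]
ft_force: [0.4, -0.1, -0.5]
width: 0.0321
gripper_force: 0.0
```

Request:
play_rows([
  {"claw": 0.3,"delta_pos": [12,-25,0],"yaw": 0},
  {"claw": 0.3,"delta_pos": [12,-25,0],"yaw": 0},
  {"claw": 0.3,"delta_pos": [12,-25,0],"yaw": 0},
  {"claw": 0.3,"delta_pos": [12,-25,0],"yaw": 0},
  {"claw": 0.3,"delta_pos": [12,-25,0],"yaw": 0},
  {"claw": 0.3,"delta_pos": [12,-25,0],"yaw": 0},
  {"claw": 0.3,"delta_pos": [12,-25,0],"yaw": 0},
  {"claw": 0.3,"delta_pos": [12,-25,0],"yaw": 0},
  {"claw": 0.3,"delta_pos": [12,-25,0],"yaw": 0},
])

```text
time_s: 38.3
position: [0.424, 0.1126, 0.2546]
ee_rot: [0.969, 0.246, -0.0, 0.0]
ft_force: [0.1, 0.3, 0.2]
width: 0.0319
gripper_force: 0.0
```

Run:
```python
from fit import *
print(bot.read_state()["position"])
t=bot.read_camera("top");q=bot.read_camera("side")
for c in("top","side"):
  for d in bot.cut_out(c,"cover_grip")[:1]: print(c,d["score"],d["extent"],fit(COVER,(.4355,-.166,np.radians(28)),[(c,d["mask"].astype(np.float32))],.008))
A=cv2.resize(crop(t,170,80,290,215,4),(400,450));B=cv2.resize(crop(q,130,110,330,230,4),(400,450))
cv2.imwrite("pics/c11.png",np.hstack([A,B]))
```

```text
[0.42401873 0.11263161 0.25462647]
top 0.62 [240.2, 167.8, 274.0, 202.4] (array([ 0.4331, -0.1667]), np.float64(31.3), 89)
side 0.82 [243.3, 173.1, 284.6, 210.3] (array([ 0.4351, -0.1639]), np.float64(31.0), 51)
```

View pics/c11.png

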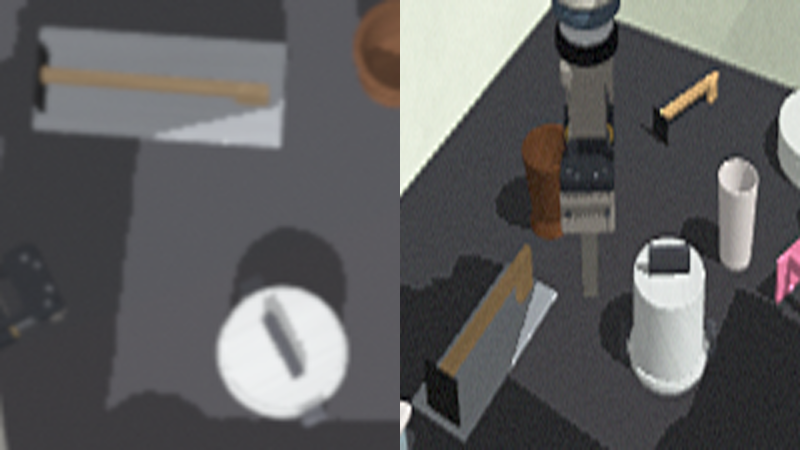

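The cover sits on the tin with its bar along the clip line (clip at (315,410)). The squeegee lies along the rest at (155,88), and the arm is clear of everything.

```bash
python3 -c "
from station import bot
print(bot.finish_job())"
```

```text
the job is handed in; nothing more can be done
None
```

I handed the job in at about 38 s with no verdict returned: all three pegs are in the tin, the cover is on and turned to within about 4° of the clip line, the squeegee is flat on its rest, and nothing I did touched the casserole, mortar or cup.

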